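# Pin the caddy's swing tray back on its hinge

## Robot

A 7-joint arm with a two-finger parallel gripper is mounted at the origin on the work surface. World frame = base frame: x ahead of the robot, y to its left, z up, the work surface at z = 0. Lengths are in mm, angles in rad, forces in N, time in s.
With the tool pointing down it reaches from about 350 to 775 mm from the base axis. Payload 3.1 kg.
Tool frame: the origin (TCP) lies at the centre of the arm's flange, where the gripper is bolted on; the fingertips stand 173 mm ahead of it and the grasp point (between the pads) lies 155 mm ahead of it; z points along the fingers, y is the direction in which the jaws open and shut (so a half turn about z gives the same grasp; the last joint's range is limited). The gripper opens to 85 mm and grips with 20 to 120 N. Pads are 22 mm wide; open, the fingers measure 114 mm over their backs; the gripper's body (76 mm by 85 mm) begins 54 mm behind the grasp point. The pads swing forward as they close: fully open they stand 13 mm farther back than shut.
Start: joints at [-1.177, 0.311, 0.014, 1.512, -0.004, 1.319, -0.027], TCP at [232.146, 498.619, 404.704] pointing down, gripper open.
Joint ranges: [-2.7, 2.7], [-0.3, 1.91], [-1.27, 1.3], [0.12, 2.57], [-1.44, 4.58], [0.2, 2.03], [-3.05, 3.05]. Speed limits (rad/s): [2.79, 2.79, 3.14, 3.14, 3.14, 3.14, 3.14].

## Interface

Orientations are given as a unit quaternion [w, x, y, z].
In Python, from rig import monitor, vision, env, finder gives the robot as it stands.
- The arm moves only by the tool step_arm, never from a script. Its argument "deltas" is a list of rows, each a list of 7 numbers: the finger opening in cm, from 0 to 8.54, then the shift along the tool's x, y, z in cm, then the turn, a rotation vector about the tool's x, y, z in degrees. A call has 1 to 20 rows; each row is the pose to reach, as a shift and turn from the pose measured when the call began, along the tool's axes at that moment; what a row does not reach only later rows make up. A row lasts 1/10 s, in which the tool goes at most 50 mm and 8.59 degrees, less where a joint would pass 70% of its speed; a pose out of reach is approached as far as the arm can. A call with a gripper value outside its range is refused whole. The fingers move at their own pace and stop on an object; "newtons" is the grip in N (left out, the last holds). Time passes only in rows, so rows that repeat a pose let the fingers close. It gives the time, the measured TCP pose, the force and the opening at its end, in the units of the state.
- monitor.get_state(): the state, without advancing time (a new reading comes with each control period).
- vision.snapshot(name): name is "scene" or "side" or "wrist"; returns (picture, depth): 400x640x3 uint8, red, green, blue; 400x640 float32, mm along the optical axis (not along the pixel's ray), 0 where there is no reading.
- vision.get_calibration(name): a dict with "fx", "fy", "cx", "cy" (pixels), "k1" (the pictures are not rectified: a ray, as slopes to the right and down, at radius r is drawn at 1 + k1 r^2 times it, then the intrinsics apply), "origin" and "attitude" of the camera in the world. Camera axes: x right, y up, looking along -z (the intrinsics and any distortion apply to the point x, -y, -z); pixel columns grow to the right and rows downward; lengths in mm; the calibration is good to about 2 mm. A picture is of the moment at which its call begins: read the wrist's pose just before it. get_calibration takes no time and is no camera call; for the wrist camera it gives the pose at the moment of the call.
- env.close_job(): hands the job in, once; it reports no verdict.
Trained networks look in the newest picture that a camera, given by its name, has taken for a name from the list of things; names that differ only in an ending like _2 or _b are one class to them, and where a whole thing is asked for, a point or a joint stands for the part that bears it (a point fixed in the world has none). Each returns a list of dicts, best first, with "confidence" (0 to 1); they miss things now and then, are a little off and sometimes report something else, mostly with a low value. They report only what shows in the picture. A call takes as long as a camera call. They do not tell look-alikes from the thing itself.
- finder.regions_of(query, camera): "mask" (400x640 bool, what is visible of it) and "extent" ([left, top, right, bottom] in pixels, round what is visible of it).
- finder.place_of(query, camera): "position" ([column, row] in pixels: a listed point, or the origin of a listed thing).
The state is a dict: "time": time; "joint_positions": joint angles; "qvel": joint speeds; "joint_torque": joint torques, N m; "eef_pos": TCP position; "tool_rot": TCP orientation; "force": force on the tool from outside, world axes, zero at the start; "torque": the same for the moment, N m; "width": finger opening in mm.
Only numpy, scipy, OpenCV 4.12 (cv2) and the standard library are available. Lean on these libraries where they do the work, as an engineer would, in place of code of your own. Each camera call takes 0.05 s, during which the arm holds its last target.

## Task

The tray of the sink caddy was taken off for washing and has been set back loosely, swung open, with its ear over the hinge shoe. Take the hinge pin from the drying stand and thread it down through the ear and the shoe beneath until its head sits down on the ear, feeling for the hidden lower hole and never forcing the pin; then swing the tray shut, flush along the caddy's foot, and let go. Leave the vase, ramekin, brush, egg slicer and stopper where they are.

Things in the scene. Friction and masses are not known exactly. Their poses are not given: they have to be found in the camera images.
- caddy: Slim white plastic sink caddy, fixed on the sill. Origin at sill height, z up; its front looks along its own -x. A flat foot 10 mm high spans y -190 to 140 mm and x from -30 mm; a bin 130 mm high (dish brush up to 230 mm) stands on its wide part, x 0 to 85, y -40 to 140 mm. A grey hinge shoe sits on the front lip of the foot, at its narrow bare (-y) end.
- shoe_mid (a point): Middle of the shoe's adjustment range, a point fixed in the caddy (same axes) at x -16, y -115, z 30 mm, the height of the shoe's top. The shoe, 26 (x) by 100 mm (y), has one upright 11.5 mm hole in its middle, 20 mm deep. Clipped on stiffly, it may stand up to 20 mm either way along y from this point: where is not measured, and the tray's ear covers the hole.
- tray: Loose grey plastic tray, 0.2 to 0.4 kg, on the sill. Origin at sill height on the axis of the upright 12 mm hole in its hinge ear, z up. The ear is 34 mm square, from 31 to 39 mm above the sill (1 mm over the shoe). At first the tray is swung open 0.35 to 0.75 rad counter-clockwise from above, its hole 3 to 33 mm out of line with the shoe's; a pin in the ear drags it with 1 to 4 N.
- tray_box (a point): Centre of the tray's open box, 20 mm up; axes of the tray. The box is 39 mm high, walls 4 mm, 87 mm (x) by 160 mm (y): x -105 to -18, y 20 to 180 mm from the tray's origin. A pull lip 9 mm deep, 40 mm long sticks out at the top middle of its outer (-x) wall. Shut, its axes are parallel to the caddy's, its +x side along the foot's front lip, touching or up to 5 mm off it.
- pin_head (a point): Hinge pin, standing upright in one of two holes of the drying stand: centre of its head, a grey cylinder 18 mm across and 34 mm high (so the head's underside is 17 mm below this point, its top 17 mm above). A steel shank 9 mm across, its end chamfered by 1.5 mm, reaches 26 mm below the head. 45 g. Its z axis points up.
- pin_seat (a point): Centre of the underside of the pin's head, the face that comes to sit on the ear; same axes as the pin's head.
- stand: White drying stand, fixed: 50 mm (x) by 120 mm (y) by 40 mm high, origin at the centre of its underside; holes 12.5 mm wide and 32 mm deep at y = -32 and +32 mm. One holds the pin, its head resting on the stand's top, the other a bottle stopper.
- stopper: Steel bottle stopper with a ball on top, 28 mm high above the stand; origin at the underside of its 18 mm flange. Not needed.
- vase: Olive glass vase, 180 mm high, 86 mm across. Bystander; origin under its centre.
- ramekin: White ceramic ramekin, 84 mm across, 45 mm high. Bystander; origin under its centre.
- brush: Yellow silicone bottle brush lying flat, 265 mm long along its x, 45 mm high at the head (+x end). Bystander; origin near its middle, on the sill.
- slicer: Egg slicer, aluminium base with stainless wire frame, 135 by 92 by 38 mm. Bystander; origin under its centre.
Mind the look-alikes: they are no part of the job. Leave any green look-alike of the tray alone.

How it is judged:
By the outcome, as a careful person would: the job done as asked, in the order asked, and still so for the second after the job is handed in, with the robot touching nothing.
It also fails if it takes over 64 s, if anything falls off the work surface, if the arm or the gripper's body presses on something with over 40 N, if the wrist force passes 120 N, or if a joint passes its speed limit or range.

## Working session

There is one attempt and no reset: what is moved stays moved. The work goes in short steps, Python scripts to look and compute and a tool call to move; the robot and the scene stay as the last step left them, time stands still between calls to the robot, and variables do not carry over. Pictures are saved under pics/ and viewed, and the job is handed in when it is done.

Besides the shell and the picture viewer there is one more tool, called after ">>>" as name(argument=value, ...) on one line, values as JSON. step_arm: Moves the arm, as the interface text tells. Its arguments: {"type":"object","properties":{"deltas":{"type":"array"},"newtons":{"type":"number"}},"required":["deltas"]}

```bash
ls; mkdir -p pics
cat > h.py <<'E'
import numpy as np, cv2
from rig import monitor, vision, env, finder
from scipy.spatial.transform import Rotation as R
def rot(q): return R.from_quat([q[1],q[2],q[3],q[0]]).as_matrix()
def snap(n,fn=None):
    p,d=vision.snapshot(n)
    if fn: cv2.imwrite('pics/'+fn,p[:,:,::-1])
    return p,d
def attm(c):
    a=np.array(c['attitude'],float)
    return a if a.shape==(3,3) else rot(a)
def rays(c,u,v):
    x=(np.asarray(u,float)-c['cx'])/c['fx'];y=(np.asarray(v,float)-c['cy'])/c['fy']
    a,b=x.copy(),y.copy()
    for _ in range(20):
        s=1+c['k1']*(a*a+b*b);a=x/s;b=y/s
    return np.stack([a,-b,-np.ones_like(a)],-1)
def unproj(c,u,v,d):
    r=rays(c,u,v); return (r*np.asarray(d)[...,None])@attm(c).T+np.array(c['origin'])
def onplane(c,u,v,z):
    r=rays(c,u,v)@attm(c).T;o=np.array(c['origin']);t=(z-o[2])/r[...,2]
    return o+r*t[...,None]
def proj(c,P):
    q=(np.asarray(P,float)-np.array(c['origin']))@attm(c)
    a=q[...,0]/-q[...,2];b=-q[...,1]/-q[...,2];s=1+c['k1']*(a*a+b*b)
    return np.stack([c['cx']+c['fx']*a*s,c['cy']+c['fy']*b*s],-1)
E
cat > a.py <<'E'
from h import *
for n in ['scene','side','wrist']:
    p,d=snap(n,n+'0.png'); c=vision.get_calibration(n); print(n,c)
    np.savez('pics/%s0.npz'%n,p=p,d=d)
    import pickle; pickle.dump(c,open('pics/%s0.pkl'%n,'wb'))
    if n=='wrist': continue
    for q in ['caddy','tray','tray_box','shoe_mid','pin_head','stand','stopper','vase','ramekin','brush','slicer']:
        print(q,[(np.round(r['position']).tolist(),round(r['confidence'],2)) for r in finder.place_of(q,n)][:4])
s=monitor.get_state();print(s)
E
python3 a.py
```

```text
pics
scene {'fx': 411.49346080401943, 'fy': 411.49346080401943, 'cx': 321.7588769824837, 'cy': 207.66526502177288, 'k1': -0.03534391860652139, 'origin': array([1220.63080209, -353.98555801,  773.28077292]), 'attitude': array([0.76910791, 0.35750301, 0.212893  , 0.48511977])}
caddy [([359.0, 218.0], 0.85)]
tray [([228.0, 197.0], 0.86), ([380.0, 247.0], 0.58)]
tray_box [([336.0, 235.0], 0.85), ([182.0, 198.0], 0.82)]
shoe_mid [([386.0, 238.0], 0.93)]
pin_head [([235.0, 232.0], 0.44)]
stand [([220.0, 249.0], 0.66)]
stopper [([208.0, 238.0], 0.58)]
vase [([256.0, 320.0], 0.66)]
ramekin [([322.0, 317.0], 0.78)]
brush [([152.0, 281.0], 0.95)]
slicer [([482.0, 230.0], 0.71)]
side {'fx': 408.04245616338073, 'fy': 408.04245616338073, 'cx': 324.6694859125985, 'cy': 197.82622802225916, 'k1': -0.08987306130417921, 'origin': array([  46.58831915, -619.18791008,  828.75511306]), 'attitude': array([ 0.87297329,  0.36476153, -0.12106751, -0.30034867])}
caddy [([294.0, 187.0], 0.57)]
tray [([287.0, 307.0], 0.81), ([328.0, 175.0], 0.75)]
tray_box [([313.0, 346.0], 0.61)]
shoe_mid [([324.0, 165.0], 0.9
[... 545 characters left out ...]
{'time': 1.25, 'joint_positions': array([-1.17670825,  0.31088918,  0.01400881,  1.51152397, -0.00438057,
        1.31922731, -0.02720417]), 'qvel': array([-0.00032189, -0.00075514,  0.00078585,  0.00029098, -0.00026659,
       -0.00065991, -0.00160059]), 'joint_torque': array([-3.47447178e-05, -3.79819930e+01,  1.45907085e-01, -2.30865723e+01,
        1.23621529e-02,  1.94648244e-03,  5.67365845e-06]), 'eef_pos': array([232.14341319, 498.60510162, 404.70009979]), 'tool_rot': array([ 1.93052476e-05,  2.16140747e-01,  9.76362216e-01, -1.23177705e-05]), 'force': array([ 0.3817088 , -0.15491236,  0.12030896]), 'torque': array([ 0.0054046 ,  0.03987535, -0.01600458]), 'width': 85.48821751946042}
```

View pics/scene0.png

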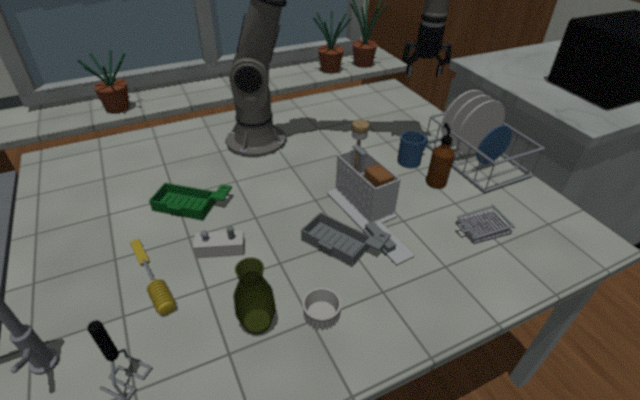

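View pics/side0.png

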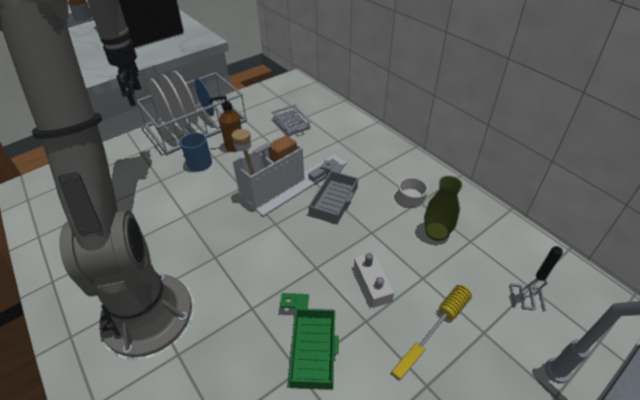

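View pics/wrist0.png

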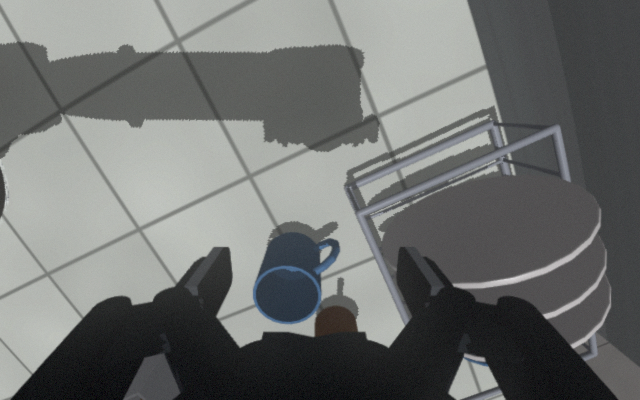

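Run:
```python
import cv2,numpy as np
s=cv2.imread('pics/scene0.png');t=cv2.imread('pics/side0.png')
a=cv2.resize(s[205:275,170:270],(800,560),interpolation=cv2.INTER_CUBIC);cv2.imwrite('pics/c1.png',a)
a=cv2.resize(t[235:315,340:440],(800,640)[:2],interpolation=cv2.INTER_CUBIC)[:600];cv2.imwrite('pics/c2.png',a)
a=cv2.resize(s[160:280,290:430],(700,600),interpolation=cv2.INTER_CUBIC);cv2.imwrite('pics/c3.png',a)
```

```text
(no output)
```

View pics/c1.png

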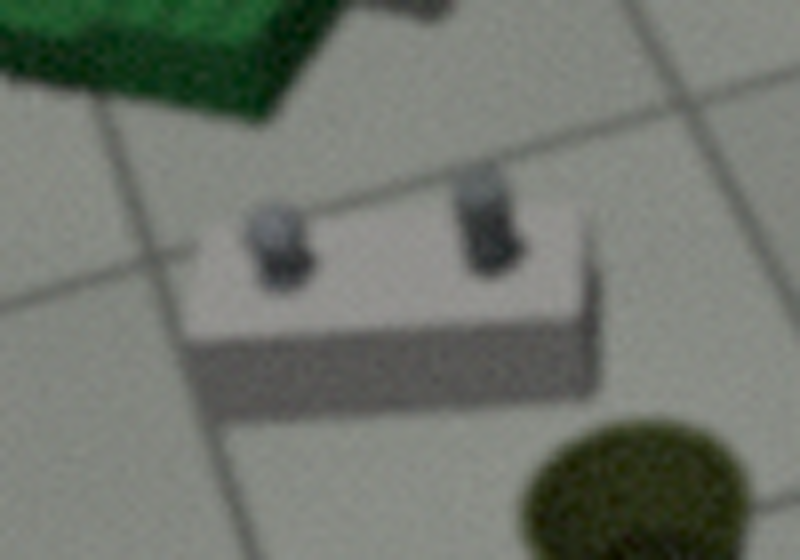

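View pics/c2.png

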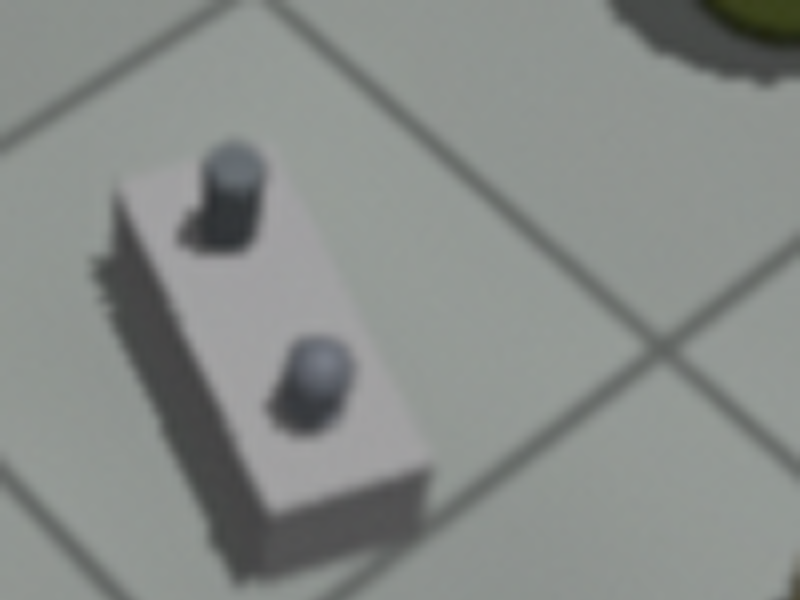

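View pics/c3.png

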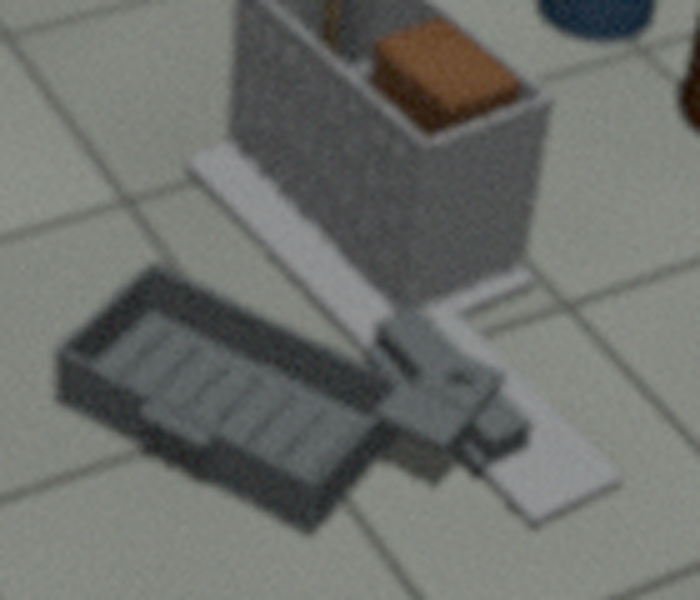

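```bash
cat > b.py <<'E'
from h import *
import pickle
def L(n):
    z=np.load('pics/%s.npz'%n); return z['p'],z['d'],pickle.load(open('pics/%s.pkl'%n,'rb'))
if __name__=='__main__':
    for n,pts in [('scene0',{'pin':(231,227),'stop':(205,233),'tray hole':(381,235.5),'trayfar':(309,230),'shoe':(392,246)}),('side0',{'pin':(369,256),'stop':(380,281),'tray':(333,195),'ear':(322,169),'shoecorner':(340,160)})]:
        p,d,c=L(n)
        for k,(u,v) in pts.items():
            dd=np.median([x for x in d[int(v)-1:int(v)+2,int(u)-1:int(u)+2].ravel() if x>0])
            print(n,k,np.round(unproj(c,u,v,dd)))
    # wrist camera in tool frame
    p,d,c=L('wrist0'); s=monitor.get_state();T=rot(s['tool_rot'])
    print('tool R\n',T.round(3)); print('cam in tool',T.T@(np.array(c['origin'])-s['eef_pos']),'\n',(T.T@attm(c)).round(3))
E
python3 b.py
```

```text
scene0 pin [ 473. -221.   76.]
scene0 stop [ 458. -283.   67.]
scene0 tray hole [619. 125.  34.]
scene0 trayfar [505. -26.  15.]
scene0 shoe [659. 132.  29.]
side0 pin [ 472. -228.   73.]
side0 stop [ 450. -289.   64.]
side0 tray [577.  36.   4.]
side0 ear [603. 122.  30.]
side0 shoecorner [689. 141.   8.]
tool R
 [[-0.907  0.422  0.   ]
 [ 0.422  0.907 -0.   ]
 [-0.    -0.    -1.   ]]
cam in tool [74.80639847 -0.65591567 30.60183114] 
 [[ 0.001  0.958  0.286]
 [ 1.    -0.001 -0.   ]
 [-0.     0.286 -0.958]]
```

Run:
```python
from b import *
p,d,c=L('scene0')
for u,v in [(397,265),(414,256.4),(328,193)]: print(onplane(c,np.array(u),np.array(v),10).round())
p,d,c=L('side0')
cv2.imwrite('pics/c4.png',cv2.resize(p[110:230,220:360],(700,600),interpolation=cv2.INTER_CUBIC)[:,:,::-1])
```

```text
[705. 120.  10.]
[699. 175.  10.]
[381.  93.  10.]
```

View pics/c4.png

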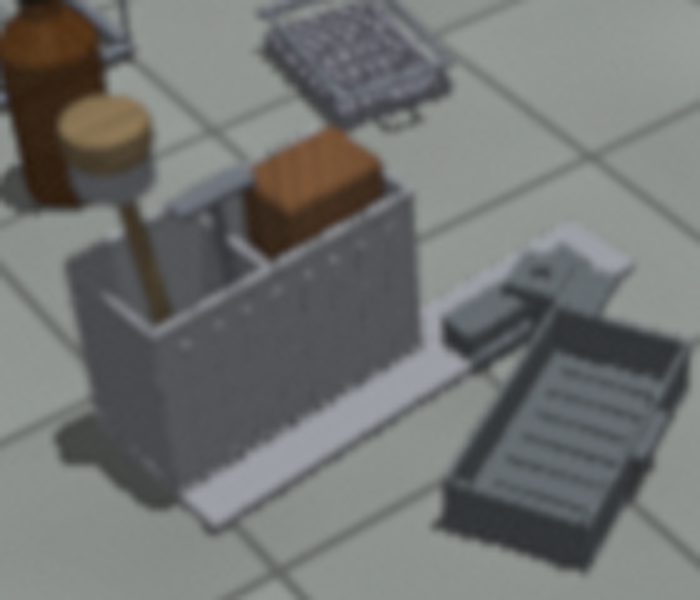

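```bash
cat > g.py <<'E'
from h import *
import sys
# usage: g.py x y z yawdeg(tool x axis angle in world)
def delta(pos,yaw):
    s=monitor.get_state();T=rot(s['tool_rot']);
    a=np.radians(yaw);X=np.array([np.cos(a),np.sin(a),0]);Z=np.array([0,0,-1.]);Y=np.cross(Z,X)
    D=np.stack([X,Y,Z],1)
    sh=T.T@(np.array(pos)-s['eef_pos'])/10; rv=R.from_matrix(T.T@D).as_rotvec(degrees=True)
    return s,sh,rv
if __name__=='__main__':
    v=list(map(float,sys.argv[1:])); s,sh,rv=delta(v[:3],v[3])
    T=rot(s['tool_rot']);print('t',s['time'],'pos',s['eef_pos'].round(1),'yaw',np.degrees(np.arctan2(T[1,0],T[0,0])).round(1),'F',s['force'].round(1),'w',round(s['width'],1),'q',s['joint_positions'].round(2))
    print('shift cm',sh.round(2),'|',np.linalg.norm(sh).round(1),'turn',rv.round(1))
E
python3 g.py 232 498 460 155; python3 g.py 610 70 440 95
```

```text
t 1.25 pos [232.1 498.6 404.7] yaw 155.0 F [ 0.4 -0.2  0.1] w 85.5 q [-1.18  0.31  0.01  1.51 -0.    1.32 -0.03]
shift cm [-0.01 -0.06 -5.53] | 5.5 turn [-0.  0.  0.]
t 1.25 pos [232.1 498.6 404.7] yaw 155.0 F [ 0.4 -0.2  0.1] w 85.5 q [-1.18  0.31  0.01  1.51 -0.    1.32 -0.03]
shift cm [-52.35 -22.91  -3.53] | 57.2 turn [ 0.  0. 60.]
```

>>> step_arm(deltas=[[8.5,-2,-1,-5,0,0,4],[8.5,-6.5,-3,-5,0,0,8],[8.5,-11,-5,-5,0,0,13],[8.5,-15.5,-7,-5,0,0,18],[8.5,-20,-9,-5,0,0,23],[8.5,-24.5,-11,-5,0,0,28],[8.5,-29,-13,-5,0,0,33],[8.5,-33.5,-15,-5,0,0,38],[8.5,-38,-17,-5,0,0,43],[8.5,-42,-18.5,-5,0,0,48],[8.5,-46,-20,-4,0,0,53],[8.5,-50,-22,-4,0,0,58],[8.5,-52.4,-22.9,-3.5,0,0,60],[8.5,-52.4,-22.9,-3.5,0,0,60],[8.5,-52.4,-22.9,-3.5,0,0,60]])

```text
time: 2.75
eef_pos: [610.6, 69.8, 439.2]
tool_rot: [-0.001, 0.676, 0.737, -0.0]
force: [-0.8, 0.5, -0.2]
width: 84.9
```

```bash
cat > w.py <<'E'
from h import *
import sys,pickle
nm=sys.argv[1]
c=vision.get_calibration('wrist');p,d=snap('wrist',nm+'.png')
np.savez('pics/%s.npz'%nm,p=p,d=d);pickle.dump(c,open('pics/%s.pkl'%nm,'wb'))
s=monitor.get_state();print(s['time'],s['eef_pos'].round(1),s['width'])
E
python3 w.py w1
```

```text
2.8 [610.3  71.  439.5] 84.53486940427598
```

View pics/w1.png

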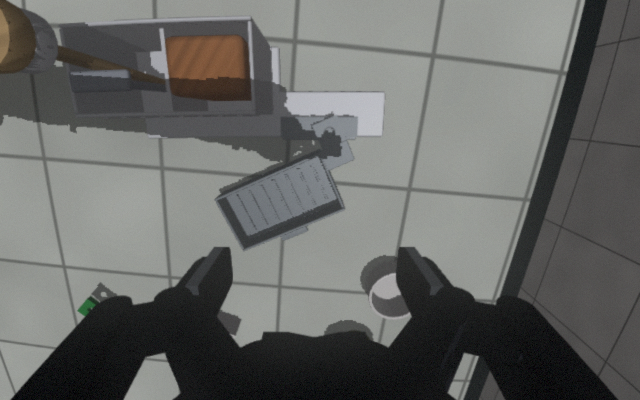

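>>> step_arm(deltas=[[8.5,-1,-1,4,0,0,0],[8.5,-2,-2,8,0,0,0],[8.5,-2,-2,11,0,0,0],[8.5,-2,-2,11.5,0,0,0],[8.5,-2,-2,11.5,0,0,0],[8.5,-2,-2,11.5,0,0,0]])

```text
time: 3.4
eef_pos: [592.9, 50.7, 326.8]
tool_rot: [0.0, 0.674, 0.739, 0.002]
force: [-0.1, 0.2, -0.0]
width: 84.7
```

```bash
python3 w.py w2
python3 - <<'E'
from b import *
p,d,c=L('w2')
cv2.imwrite('pics/w2c.png',cv2.resize(p[40:240,180:440],(780,600),interpolation=cv2.INTER_CUBIC)[:,:,::-1])
E
```

```text
3.45 [593.   50.4 327.1] 84.99101749394576
```

View pics/w2.png

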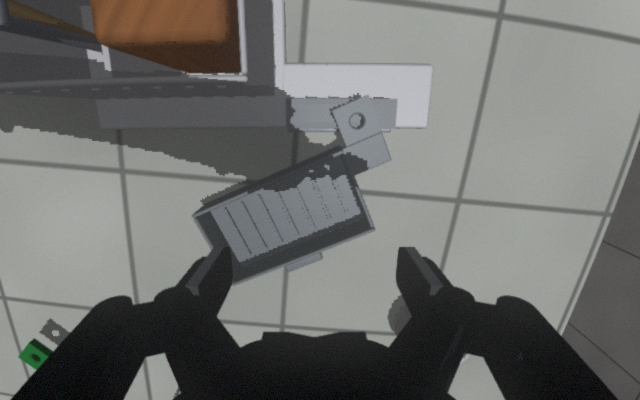

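View pics/w2c.png

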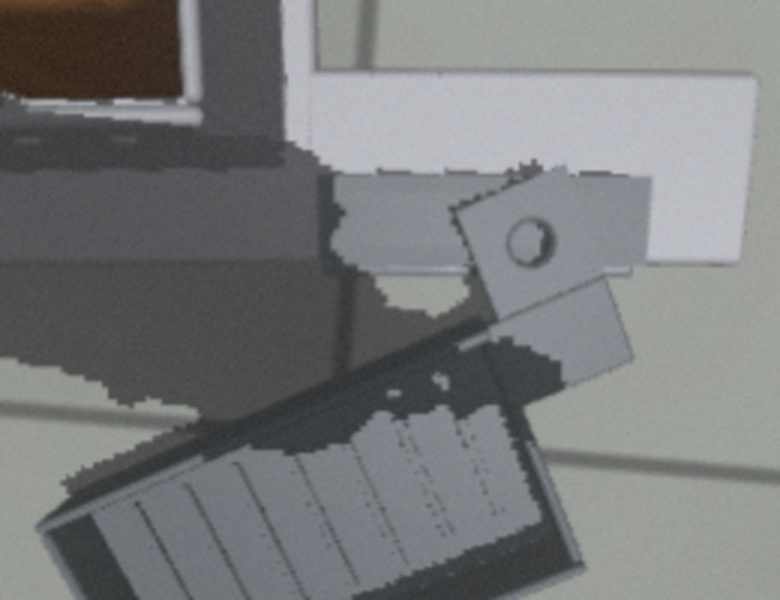

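Run:
```python
from b import *
p,d,c=L('w2')
V,U=np.mgrid[0:400,0:640]
W=unproj(c,U,V,d)
np.set_printoptions(linewidth=200,suppress=True)
for v in (104,110,118): 
    print(v,[(u,*W[v,u].round(0).astype(int)) for u in list(range(282,298,1))+list(range(392,402))])
Z=W[...,2]
def q(cx,cy,z): return onplane(c,np.array(180+cx/3),np.array(40+cy/3),z).round(1)
for n,a in dict(rb=(652,177,30),rf=(648,266,30),lb=(333,175,30),hole_top=(531,242,39),foot_rf=(741,264,10),foot_rb=(755,75,10),
  box_far=(40,523,39),box_nearfront=(583,568,39),boxnear_inner=(485,322,39)).items(): print(n,q(*a))
```

```text
104 [(282, np.int64(554), np.int64(131), np.int64(10)), (283, np.int64(555), np.int64(131), np.int64(10)), (284, np.int64(556), np.int64(131), np.int64(10)), (285, np.int64(557), np.int64(131), np.int64(10)), (286, np.int64(560), np.int64(131), np.int64(30)), (287, np.int64(560), np.int64(131), np.int64(30)), (288, np.int64(561), np.int64(131), np.int64(31)), (289, np.int64(562), np.int64(131), np.int64(29)), (290, np.int64(563), np.int64(131), np.int64(30)), (291, np.int64(564), np.int64(131), np.int64(32)), (292, np.int64(565), np.int64(131), np.int64(30)), (293, np.int64(566), np.int64(131), np.int64(31)), (294, np.int64(567), np.int64(131), np.int64(29)), (295, np.int64(568), np.int64(131), np.int64(30)), (296, np.int64(568), np.int64(131), np.int64(30)), (297, np.int64(569), np.int64(132), np.int64(29)), (392, np.int64(654), np.int64(140), np.int64(30)), (393, np.int64(655), np.int64(140), np.int64(31)), (394, np.int64(656), np.int64(140), np.int64(31)), (395, np.int64(657), np.int64(140), np.int64(31)), (396, np.int64(658), np.int64(140), np.int64(30)), (397, np.int64(659), np.
[... 2439 characters left out ...]
p.int64(657), np.int64(128), np.int64(30)), (394, np.int64(658), np.int64(128), np.int64(30)), (395, np.int64(659), np.int64(128), np.int64(30)), (396, np.int64(666), np.int64(128), np.int64(10)), (397, np.int64(666), np.int64(128), np.int64(11)), (398, np.int64(667), np.int64(129), np.int64(11)), (399, np.int64(669), np.int64(129), np.int64(9)), (400, np.int64(669), np.int64(129), np.int64(12)), (401, np.int64(671), np.int64(129), np.int64(10))]
rb [658.4 144.5  30. ]
rf [661.5 118.7  30. ]
lb [563.6 135.9  30. ]
hole_top [623.4 122.3  39. ]
foot_rf [698.1 122.   10. ]
foot_rb [691.4 179.7  10. ]
box_far [477.4  21.1  39. ]
box_nearfront [654.2  21.8  39. ]
boxnear_inner [612.7  97.9  39. ]
```

```bash
cat > fit.py <<'E'
from b import *
import sys
nm=sys.argv[1]
p,d,c=L(nm)
V,U=np.mgrid[0:400,0:640]; W=unproj(c,U,V,d); Z=W[...,2]
roi=(W[...,0]>530)&(W[...,0]<720)&(W[...,1]>60)&(W[...,1]<200)
m=(roi&(abs(Z-30)<4.5)).astype(np.uint8)
m=cv2.morphologyEx(m,cv2.MORPH_OPEN,np.ones((3,3)))
n,l,st,ce=cv2.connectedComponentsWithStats(m)
k=[i for i in range(1,n) if st[i,4]>100]; print([(st[i].tolist()) for i in k])
# project shoe px onto z=30 
M=np.isin(l,k); P=onplane(c,U[M],V[M],30)[:,:2]
# end edges: boundary columns
def line(P): 
    vx,vy,x,y=cv2.fitLine(P.astype(np.float32),cv2.DIST_HUBER,0,.01,.01).ravel(); return np.array([vx,vy]),np.array([x,y])
rows=range(102,122)
le=[];re=[]
for v in rows:
    uu=np.where(M[v])[0]; le.append((uu.min()-.5,v)); re.append((uu.max()+.5,v))
for e in (le,re):
    e=np.array(e);Q=onplane(c,e[:,0],e[:,1],30)[:,:2];print('end',line(Q), Q.mean(0))
# back edge
be=[]
for u in list(range(289,325))+list(range(378,394)):
    vv=np.where(M[:,u])[0]
    if len(vv): be.append((u,vv.min()-.5))
e=np.array(be);print('back',line(onplane(c,e[:,0],e[:,1],30)[:,:2]))
# foot back/front edge
F=(roi&(abs(Z-10)<4)); 
fe=[(u,np.where(F[:,u])[0].max()+.5) for u in range(402,428)]; e=np.array(fe);print('footfront',line(onplane(c,e[:,0],e[:,1],10)[:,:2]))
fe=[(u,np.where(F[:,u])[0].min()-.5) for u in range(300,428)]; e=np.array(fe);print('footback',line(onplane(c,e[:,0],e[:,1],10)[:,:2]))
fe=[(np.where(F[v])[0].max()+.5,v) for v in range(72,122)]; e=np.array(fe);print('footend',line(onplane(c,e[:,0],e[:,1],10)[:,:2]))
E
python3 fit.py w2
```

```text
[[286, 99, 67, 29, 1530], [371, 99, 27, 30, 622], [350, 115, 13, 12, 132]]
end (array([ 0.06693476, -0.9977574 ], dtype=float32), array([559.4502  , 125.033676], dtype=float32)) [559.50880162 124.15688081]
end (array([ 0.06347614, -0.99798334], dtype=float32), array([659.4102 , 133.25763], dtype=float32)) [659.24705409 133.6858831 ]
back (array([0.9953941 , 0.09586746], dtype=float32), array([591.5455 , 138.40446], dtype=float32))
footfront (array([0.9949398 , 0.10047281], dtype=float32), array([685.67896, 120.28405], dtype=float32))
footback (array([0.99597675, 0.08961204], dtype=float32), array([624.8298 , 174.62561], dtype=float32))
footend (array([ 0.09943449, -0.9950441 ], dtype=float32), array([695.2136, 151.4894], dtype=float32))
```

```bash
python3 - <<'E'
from b import *
for n,l in [('scene0',[('vase',256,320),('ram',322,317),('brush',152,281),('slicer',482,230)]),('side0',[('vase',434,228),('ram',411,199),('brush',431,327)])]:
    p,d,c=L(n)
    for a,u,v in l: print(n,a,onplane(c,np.array(u),np.array(v),0).round())
E
python3 g.py 593 50 410 95; python3 g.py 453 -265 330 65
```

```text
scene0 vase [ 700. -243.    0.]
scene0 ram [ 754. -109.    0.]
scene0 brush [ 493. -431.    0.]
scene0 slicer [692. 411.   0.]
side0 vase [ 714. -229.    0.]
side0 ram [ 745. -113.    0.]
side0 brush [ 489. -421.    0.]
t 3.45 pos [593.   50.4 327.1] yaw 95.2 F [ 0.3  0.4 -0. ] w 85.0 q [-0.44  0.48  0.47  1.52 -0.23  1.2   0.16]
shift cm [-0.02  0.03 -8.29] | 8.3 turn [ 0.2 -0.1  0.2]
t 3.45 pos [593.   50.4 327.1] yaw 95.2 F [ 0.3  0.4 -0. ] w 85.0 q [-0.44  0.48  0.47  1.52 -0.23  1.2   0.16]
shift cm [-30.13 -16.82  -0.42] | 34.5 turn [ 0.2 -0.2 30.2]
```

>>> step_arm(deltas=[[8.5,-3,-1.7,-0.5,0,0,4],[7,-7,-4,-0.5,0,0,8],[5,-11,-6.2,-0.5,0,0,12],[5,-15.5,-8.7,-0.5,0,0,16],[5,-20,-11.2,-0.5,0,0,20],[5,-24.5,-13.7,-0.5,0,0,25],[5,-28,-15.6,-0.4,0,0,29],[5,-30,-16.8,-0.4,0,0,30],[5,-30.1,-16.8,-0.4,0,0,30],[5,-30.1,-16.8,-0.4,0,0,30]])

```text
time: 4.45
eef_pos: [453.9, -265.1, 331.3]
tool_rot: [0.001, 0.842, 0.539, 0.004]
force: [-0.3, 0.2, -0.7]
width: 49.9
```

```bash
python3 w.py w3
```

```text
4.5 [ 454.4 -263.8  330.8] 50.02151689410469
```

View pics/w3.png

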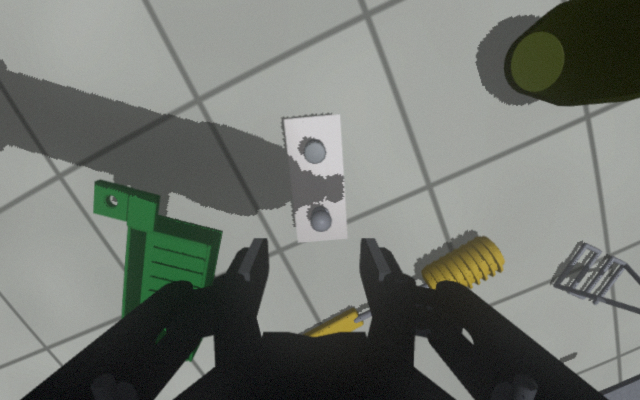

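Run:
```python
from b import *
p,d,c=L('w3')
cv2.imwrite('pics/w3c.png',cv2.resize(p[105:245,250:390],(700,700),interpolation=cv2.INTER_CUBIC)[:600,:,::-1])
V,U=np.mgrid[0:400,0:640]; W=unproj(c,U,V,d); Z=W[...,2]
roi=(abs(W[...,0]-472)<30)&(abs(W[...,1]+224)<30)
m=roi&(Z>68)&(Z<82)
print(m.sum(),U[m].mean(),V[m].mean(),Z[m].mean(),onplane(c,U[m],V[m],74).mean(0),np.ptp(U[m]),np.ptp(V[m]))
P=onplane(c,U[m],V[m],74)[:,:2].astype(np.float32); print(cv2.minEnclosingCircle(P))
```

```text
413 314.0048426150121 151.79418886198548 73.77355212623677 [ 472.2869027  -224.51270386   74.        ] 22 22
((472.19342041015625, -224.71763610839844), 9.28105354309082)
```

View pics/w3c.png

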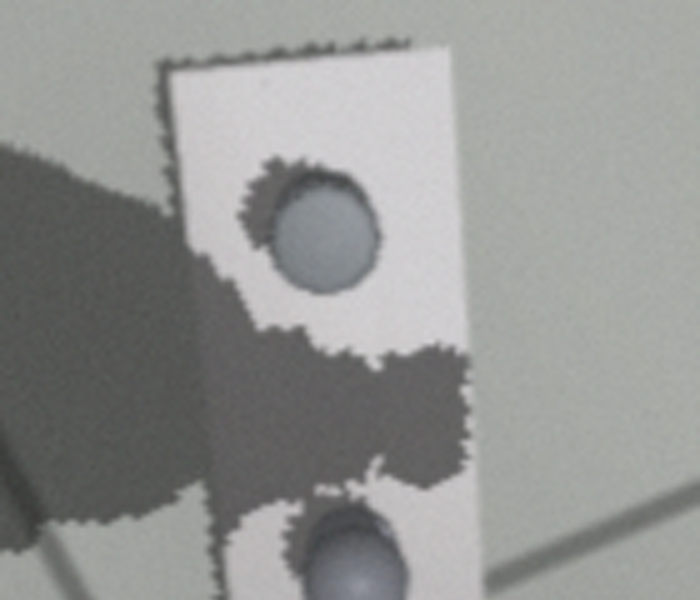

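```bash
python3 g.py 472.2 -224.6 217 65
```

```text
t 4.5 pos [ 454.4 -263.8  330.8] yaw 65.4 F [-0.2  0.2  0.3] w 50.0 q [-0.04  0.36  0.7   1.72 -0.26  1.15  0.3 ]
shift cm [ 4.24 -0.08 11.4 ] | 12.2 turn [ 0.3 -0.3  0.4]
```

>>> step_arm(deltas=[[5,2.5,0,2,0.3,-0.3,0.4],[5,4.24,-0.08,4.5,0.3,-0.3,0.4],[5,4.24,-0.08,7.5,0.3,-0.3,0.4],[5,4.24,-0.08,9,0.3,-0.3,0.4],[5,4.24,-0.08,9.8,0.3,-0.3,0.4],[5,4.24,-0.08,9.8,0.3,-0.3,0.4],[5,4.24,-0.08,9.8,0.3,-0.3,0.4]])

```text
time: 5.2
eef_pos: [472.9, -224.3, 233.9]
tool_rot: [0.0, 0.843, 0.538, 0.001]
force: [0.6, 0.2, -0.9]
width: 50.2
```

```bash
python3 g.py 472.2 -224.6 217 65;python3 w.py w4
```

```text
t 5.2 pos [ 472.9 -224.3  233.9] yaw 65.0 F [ 0.6  0.2 -0.9] w 50.2 q [-0.07  0.48  0.63  1.83 -0.34  0.94  0.28]
shift cm [-0.06 -0.06  1.69] | 1.7 turn [ 0.1 -0.   0. ]
5.25 [ 472.9 -224.7  234.2] 50.017472266557924
```

View pics/w4.png

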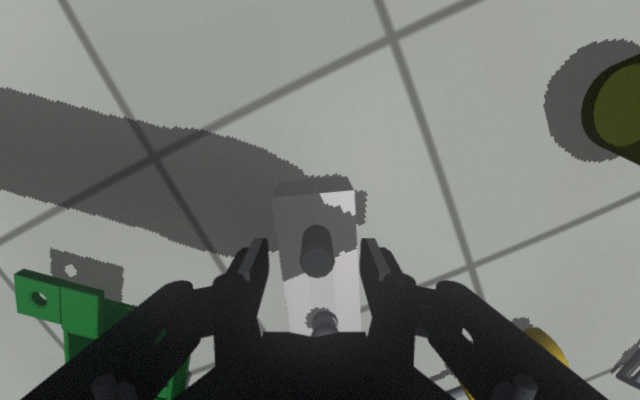

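Pin head at (317,250) sits midway between the pads. Descend the last 17 mm and grip.

>>> step_arm(deltas=[[5,-0.06,-0.06,0.8,0,0,0],[5,-0.06,-0.06,1.6,0,0,0],[5,-0.06,-0.06,1.65,0,0,0],[1.5,-0.06,-0.06,1.65,0,0,0],[1.5,-0.06,-0.06,1.65,0,0,0],[1.5,-0.06,-0.06,1.65,0,0,0],[1.5,-0.06,-0.06,1.65,0,0,0],[1.5,-0.06,-0.06,1.65,0,0,0]], newtons=40)

```text
time: 6.05
eef_pos: [472.2, -225.1, 217.9]
tool_rot: [0.001, 0.843, 0.537, 0.001]
force: [-0.3, -0.5, 1.1]
width: 17.0
```

```bash
python3 g.py 472.2 -224.6 285 65
```

```text
t 6.05 pos [ 472.2 -225.1  217.9] yaw 65.0 F [-0.3 -0.5  1.1] w 17.0 q [-0.06  0.5   0.62  1.85 -0.36  0.91  0.3 ]
shift cm [ 0.05 -0.01 -6.71] | 6.7 turn [ 0.2 -0.   0. ]
```

>>> step_arm(deltas=[[1.5,0,0,-1.5,0,0,0],[1.5,0,0,-3.5,0,0,0],[1.5,0,0,-6,0,0,0],[1.5,0,0,-9,0,0,0],[1.5,0,0,-9,0,0,0],[1.5,0,0,-9,0,0,0]])

```text
time: 6.65
eef_pos: [472.1, -225.0, 308.3]
tool_rot: [0.001, 0.843, 0.537, 0.001]
force: [-0.7, -0.4, -1.0]
width: 16.8
```

```bash
python3 w.py w5; python3 g.py 623.4 122.3 300 95
```

```text
6.7 [ 471.7 -224.7  307.4] 16.729579205649703
t 6.7 pos [ 471.7 -224.7  307.4] yaw 65.0 F [ 0.3  0.6 -1.1] w 16.7 q [-0.11  0.38  0.68  1.75 -0.27  1.1   0.22]
shift cm [37.86 -0.91  0.76] | 37.9 turn [  0.1  -0.  -30. ]
```

View pics/w5.png

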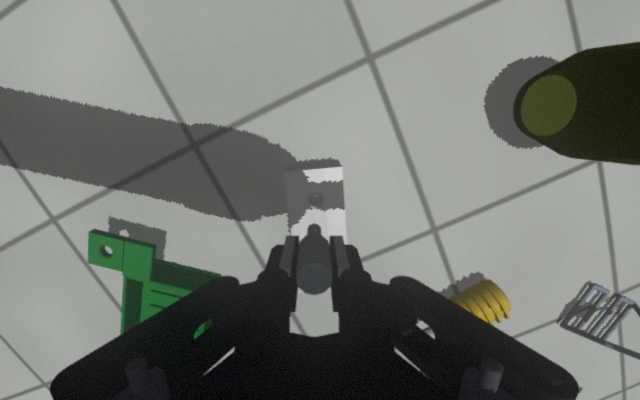

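>>> step_arm(deltas=[[1.5,2.5,0,0,0,0,-3],[1.5,6.5,0,0,0,0,-6],[1.5,11,-0.2,0,0,0,-10],[1.5,15.5,-0.4,0,0,0,-14],[1.5,20,-0.5,0,0,0,-18],[1.5,24.5,-0.6,0,0,0,-22],[1.5,29,-0.7,0,0,0,-26],[1.5,33,-0.8,0.3,0,0,-29],[1.5,36.5,-0.9,0.6,0.1,0,-30],[1.5,37.9,-0.9,0.8,0.1,0,-30],[1.5,37.9,-0.9,0.8,0.1,0,-30],[1.5,37.9,-0.9,0.8,0.1,0,-30]])

```text
time: 7.9
eef_pos: [623.2, 120.2, 298.7]
tool_rot: [0.0, 0.677, 0.736, -0.002]
force: [-0.3, -0.2, 0.6]
width: 17.0
```

```bash
python3 w.py w6; python3 g.py 623.4 122.3 270 95
python3 - <<'E'
from b import *
p,d,c=L('w6')
cv2.imwrite('pics/w6c.png',cv2.resize(p[140:300,220:420],(750,600),interpolation=cv2.INTER_CUBIC)[:,:,::-1])
s=monitor.get_state();T=rot(s['tool_rot'])
for z in (177.9,203.9): print(proj(c,s['eef_pos']+T@[0,0,z]))
print(proj(c,[623.4,122.3,39]))
E
```

```text
7.95 [623.3 119.3 299.3] 17.004075377215656
t 7.95 pos [623.3 119.3 299.3] yaw 94.8 F [ 0.1 -0.9 -0.8] w 17.0 q [-0.5   0.58  0.45  1.43 -0.26  1.19  0.06]
shift cm [0.31 0.04 2.93] | 2.9 turn [-0.1  0.1 -0.2]
[317.49216321 249.4526302 ]
[317.05350418 231.39451706]
[317.35930782 200.87593734]
```

View pics/w6c.png

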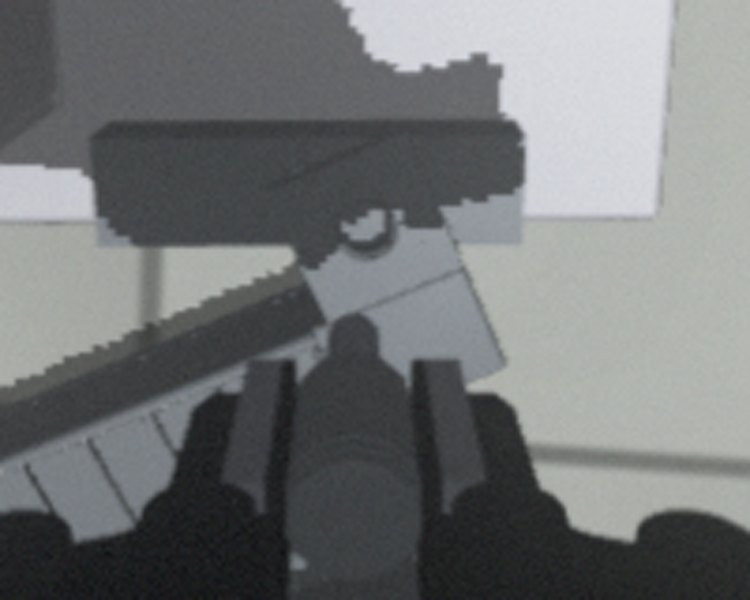

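```bash
python3 g.py 626.7 121.5 256 95
```

```text
t 7.95 pos [623.3 119.3 299.3] yaw 94.8 F [ 0.1 -0.9 -0.8] w 17.0 q [-0.5   0.58  0.45  1.43 -0.26  1.19  0.06]
shift cm [0.21 0.37 4.33] | 4.3 turn [-0.1  0.1 -0.2]
```

>>> step_arm(deltas=[[1.5,0.1,0.2,1.5,0,0,0],[1.5,0.2,0.37,3.5,-0.1,0.1,-0.2],[1.5,0.2,0.37,4.3,-0.1,0.1,-0.2],[1.5,0.2,0.37,4.3,-0.1,0.1,-0.2],[1.5,0.2,0.37,4.3,-0.1,0.1,-0.2],[1.5,0.2,0.37,4.3,-0.1,0.1,-0.2]])

```text
time: 8.55
eef_pos: [627.1, 121.1, 257.3]
tool_rot: [0.001, 0.676, 0.737, 0.0]
force: [0.1, 0.0, 0.3]
width: 16.9
```

```bash
cat > wc.py <<'E'
from b import *
import sys
nm=sys.argv[1]; p,d,c=L(nm)
s=monitor.get_state();T=rot(s['tool_rot'])
print('F',s['force'].round(1),s['eef_pos'].round(1))
print('seat,tip',[proj(c,s['eef_pos']+T@[0,0,z]).round(1) for z in (177.9,203.9)])
x0,y0,w,h=260,150,120,100
q=cv2.resize(p[y0:y0+h,x0:x0+w],(720,600),interpolation=cv2.INTER_CUBIC)[:,:,::-1]
q=np.clip(q.astype(float)*1.4,0,255).astype(np.uint8)
cv2.imwrite('pics/%sc.png'%nm,q)
E
python3 w.py w7; python3 wc.py w7
```

```text
8.6 [627.2 121.3 257.4] 16.841090094997544
F [ 0.3  0.3 -0.3] [627.2 121.3 257.4]
seat,tip [array([317.3, 247.4]), array([316.8, 229.7])]
```

View pics/w7c.png

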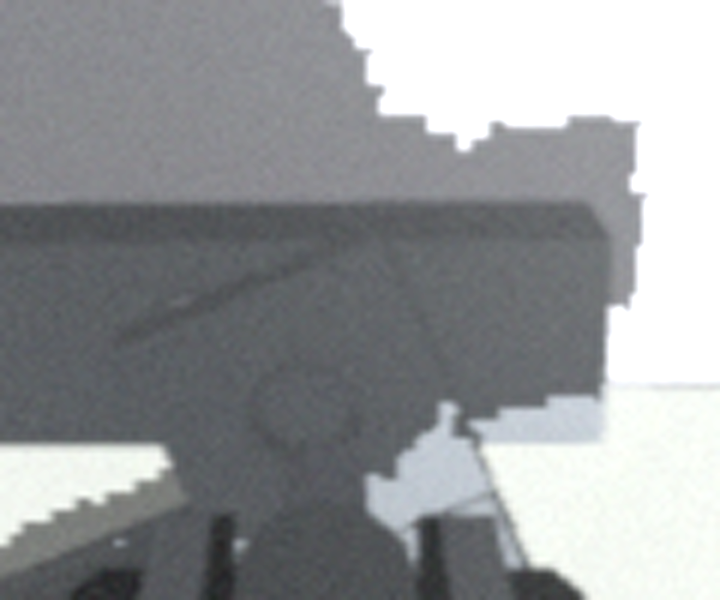

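Run:
```python
from b import *
p,d,c=L('w7')
g=cv2.cvtColor(p,cv2.COLOR_RGB2GRAY)[190:250,270:360]
g=cv2.GaussianBlur(cv2.resize(g,(800,533),interpolation=cv2.INTER_CUBIC),(0,0),4)
g=np.clip((g.astype(float)-30)*3.5,0,255).astype(np.uint8)
cv2.imwrite('pics/w7d.png',g)
dd=d[205:250:2,296:332:2]; np.set_printoptions(linewidth=220); print(dd.round(0).astype(int))
```

```text
[[197 197 198 196 198 198 197 196 197 197 198 198 197 197 198 197 198 199]
 [197 198 197 198 197 196 197 198 197 197 198 198 196 198 197 198 197 197]
 [199 198 197 197 197 198 197 199 198 198 198 198 198 198 197 198 198 199]
 [199 198 198 198 198 199 201 201 199 200 199 198 197 198 199 200 198 200]
 [198 199 199 198 200 208 209 208 209 210 200 198 199 198 198 199 199 197]
 [200 198 199 200 208 209 209 208 208 209 208 200 198 200 199 199 199 200]
 [201 199 198 207 208 208 210 209 210 208 210 208 200 199 199 200 200 200]
 [201 201 200 205 209 209 209 210 209 210 209 207 201 200 200 200 200 201]
 [200 201 201 202 209 211 210 210 210 210 210 202 201 201 202 201 200 201]
 [201 201 201 202 206 209 211 211 210 208 206 201 201 202 202 201 201 202]
 [202 200 201 202 203 206 205 183 181 180 182 184 201 202 201 201 202 202]
 [202 201 202 202 202 203 181 178 178 178 179 181 202 202 202 202 202 201]
 [203 204 202 201 203 202 178 175 175 175 176 177 182 203 203 202 202 202]
 [202 202 203 202 203 202 175 174 172 172 172 175 180 203 202 203 204 204]
 [203 203 203 203 204 203 173 169 170 159 170 170 176 204 203 204 202 203]
 [203 202 204 204 203 158 157 156 155 155 156 155 157 204 202 205 204 204]
 [149 153 205 202 157 155 154 153 153 153 153 154 155   0 202 204 204 149]
 [147 153 204 158 154 151 152 151 151 151 150 152 152 153 156 204 204 146]
 [144 154 157 155 152 150 150 149 148 148 148 149 150 152 154 157 206 144]
 [144 153 155 151 148 148 146 146 145 145 146 148 148 149 150 153 205 144]
 [140 152 152 150 146 145 144 144 143 143 144 143 144 145 148 151 156 143]
 [138 153 149 146 144 143 141 141 141 141 142 141 143 142 147 148 152 145]
 [136 152 147 145 142 141 140 139 139 139 140 141 141 141 144 146 148 143]]
```

View pics/w7d.png

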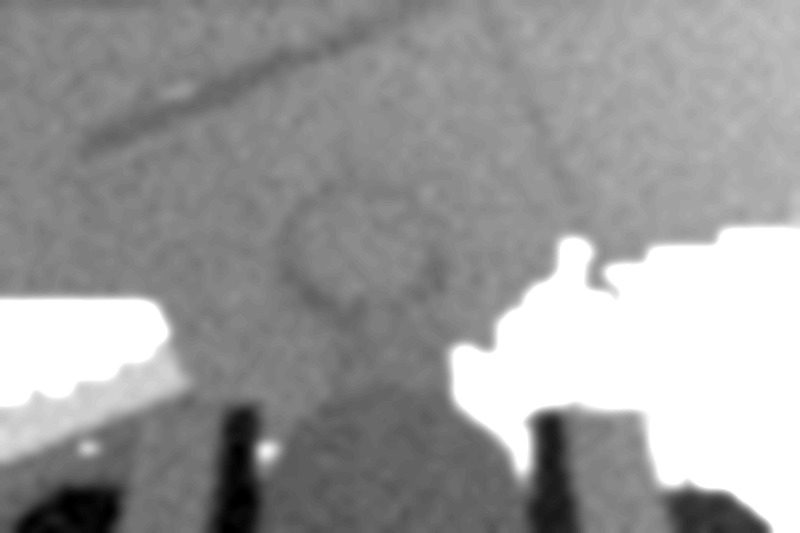

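```bash
cat > rel.py <<'E'
from b import *
from scipy.optimize import least_squares
import sys
nm=sys.argv[1]; p,d,c=L(nm)
s=monitor.get_state();T=rot(s['tool_rot'])
V,U=np.mgrid[0:400,0:640]; W=unproj(c,U,V,d); 
t=(W-s['eef_pos'])@T   # tool frame
# shank: tool z between 181 and 201, near axis
m=(t[...,2]>181)&(t[...,2]<201)&(np.hypot(t[...,0],t[...,1])<12)&(d>0)
P=t[m]; f=lambda a:np.hypot(P[:,0]-a[0]-a[2]*(P[:,2]-191),P[:,1]-a[1]-a[3]*(P[:,2]-191))-4.5
r=least_squares(f,[0,0,0,0],loss='soft_l1'); print('shank n',m.sum(),'axis xy tool',r.x.round(3),'rms',np.std(r.fun).round(2))
print('tip z max',np.percentile(t[(np.hypot(t[...,0]-r.x[0],t[...,1]-r.x[1])<6)&(t[...,2]>181)&(t[...,2]<208)][:,2],99))
# ear plane
hc=np.array(eval(sys.argv[2])) if len(sys.argv)>2 else None
ew=(abs(W[...,2]-39)<4)&(np.hypot(W[...,0]-s['eef_pos'][0],W[...,1]-s['eef_pos'][1])<22)
z0=np.median(W[ew][:,2]); print('ear top z',z0,ew.sum())
S=onplane(c,U,V,z0)
hm=(W[...,2]<z0-3.0)&(np.hypot(S[...,0]-s['eef_pos'][0],S[...,1]-s['eef_pos'][1])<20)&(d>0)
hm=cv2.morphologyEx(hm.astype(np.uint8),cv2.MORPH_OPEN,np.ones((3,3)))
n,l,st,ce=cv2.connectedComponentsWithStats(hm)
for k in range(1,n):
    if st[k,4]<60: continue
    M=(l==k).astype(np.uint8)
    cs=cv2.findContours(cv2.resize(M,None,fx=4,fy=4,interpolation=cv2.INTER_NEAREST),cv2.RETR_EXTERNAL,cv2.CHAIN_APPROX_NONE)[0]
    q=np.concatenate(cs)[:,0,:].astype(float)/4-.375
    Q=(onplane(c,q[:,0],q[:,1],z0)-s['eef_pos'])@T
    rr=least_squares(lambda a:np.hypot(Q[:,0]-a[0],Q[:,1]-a[1])-6,[Q[:,0].mean(),Q[:,1].mean()],loss='soft_l1',f_scale=.5)
    r3=least_squares(lambda a:np.hypot(Q[:,0]-a[0],Q[:,1]-a[1])-a[2],[Q[:,0].mean(),Q[:,1].mean(),6],loss='soft_l1',f_scale=.5)
    print(st[k].tolist(),'hole tool xy R6',rr.x.round(2),np.std(rr.fun).round(2),'free',r3.x.round(2))
    dz=Q[:,2].mean()-191
    ax=r.x[:2]+r.x[2:]*dz
    print('   move hole-pin tool mm (no tilt)',(rr.x-r.x[:2]).round(2),' world hole',(s['eef_pos']+T@[*rr.x,0]).round(1))
print(s['eef_pos'].round(1),s['force'].round(1))
E
python3 rel.py w7
```

```text
shank n 115 axis xy tool [ 0.781 -2.218 -0.008 -0.008] rms 0.21
tip z max 202.07409761513543
ear top z 39.109854763813004 1620
[329, 199, 16, 30, 217] hole tool xy R6 [ 6.46 14.1 ] 3.02 free [ 1.48  2.65 16.  ]
   move hole-pin tool mm (no tilt) [ 5.67 16.32]  world hole [640.7 128.9 257.4]
[302, 212, 17, 14, 179] hole tool xy R6 [ 2.46 -4.68] 0.55 free [ 2.53 -4.72  5.49]
   move hole-pin tool mm (no tilt) [ 1.68 -2.47]  world hole [622.3 123.3 257.4]
[627.2 121.3 257.4] [ 0.3  0.3 -0.3]
```

>>> step_arm(deltas=[[1.5,0.17,-0.25,0,0,0,0],[1.5,0.17,-0.25,0.6,0,0,0],[1.5,0.17,-0.25,1.1,0,0,0],[1.5,0.17,-0.25,1.1,0,0,0],[1.5,0.17,-0.25,1.1,0,0,0]])

```text
time: 9.1
eef_pos: [624.4, 122.8, 245.9]
tool_rot: [0.001, 0.676, 0.737, 0.0]
force: [-0.2, 0.1, -0.4]
width: 16.9
```

```bash
python3 w.py w8; python3 rel.py w8;python3 g.py 624.8 123.3 240 95
```

```text
9.15 [624.5 122.7 246.2] 16.803243132240326
shank n 115 axis xy tool [ 0.993 -2.433 -0.004 -0.011] rms 0.22
tip z max 207.8470786196059
ear top z 39.08012096241404 1515
[334, 207, 13, 25, 148] hole tool xy R6 [ 5.71 12.86] 2.45 free [ 1.43  2.85 15.79]
   move hole-pin tool mm (no tilt) [ 4.72 15.29]  world hole [636.9 129.5 246.2]
[624.5 122.7 246.2] [-0.2  0.2 -0. ]
t 9.15 pos [624.5 122.7 246.2] yaw 94.9 F [-0.2  0.2 -0. ] w 16.8 q [-0.5   0.63  0.43  1.48 -0.28  1.09  0.07]
shift cm [0.06 0.03 0.62] | 0.6 turn [ 0.1  0.  -0.1]
```

>>> step_arm(deltas=[[1.5,0,0,0.2,0,0,0],[1.5,0,0,0.4,0,0,0],[1.5,0,0,0.55,0,0,0],[1.5,0,0,0.55,0,0,0]])

```text
time: 9.55
eef_pos: [624.4, 122.7, 240.3]
tool_rot: [0.001, 0.676, 0.737, 0.0]
force: [0.7, 0.1, 0.4]
width: 16.6
```

>>> step_arm(deltas=[[1.5,0,0,0.2,0,0,0],[1.5,0,0,0.4,0,0,0],[1.5,0,0,0.45,0,0,0],[1.5,0,0,0.45,0,0,0]])

```text
time: 9.95
eef_pos: [624.3, 122.7, 235.6]
tool_rot: [0.001, 0.676, 0.737, -0.0]
force: [0.6, 0.0, -0.2]
width: 16.8
```

```bash
python3 w.py w9; python3 rel.py w9; python3 fit.py w9 | head -5; python3 wc.py w9
```

```text
10.0 [624.4 122.7 235.7] 16.87704699171143
shank n 551 axis xy tool [ 1.701 -1.784  0.469  0.373] rms 2.82
tip z max 205.89747510871837
ear top z 39.121087518009375 1459
[335, 211, 14, 27, 162] hole tool xy R6 [ 6.08 12.88] 2.46 free [ 1.26  1.42 17.25]
   move hole-pin tool mm (no tilt) [ 4.38 14.67]  world hole [636.7 129.9 235.8]
[624.4 122.7 235.7] [-0.4  0.8 -0. ]
[[185, 96, 17, 100, 560], [218, 199, 103, 40, 2816], [330, 199, 42, 39, 1277]]
end (array([ 0.07160047, -0.99743336], dtype=float32), array([540.1473 , 190.96017], dtype=float32)) [540.23102941 190.73410237]
end (array([ 0.11837658, -0.9929688 ], dtype=float32), array([543.9863 , 189.79553], dtype=float32)) [543.68237666 190.99157875]
back (array([0.99682695, 0.07959897], dtype=float32), array([614.35767, 142.17479], dtype=float32))
F [-0.4  0.8 -0. ] [624.4 122.7 235.7]
seat,tip [array([317.4, 247.7]), array([317. , 229.9])]Traceback (most recent call last):
  File "fit.py", line 30, in <module>
    fe=[(u,np.where(F[:,u])[0].max()+.5) for u in range(402,428)]; e=np.array(fe);print('footfront',line(onplane(c,e[:,0],e[:,1],10)[:,:2]))
           ~~~~~~~~~~~~~~~~~~~~~~~^^
    return umr_maximum(a, axis, None, out, keepdims, initial, where)
ValueError: zero-size array to reduction operation maximum which has no identity
```

View pics/w9.png

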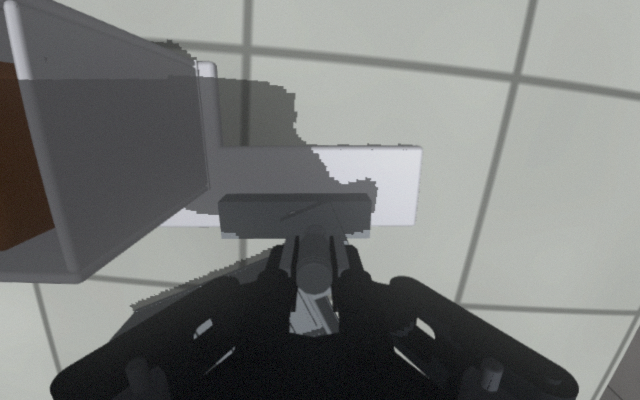

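```bash
cat > shoe.py <<'E'
from b import *
import sys
p,d,c=L(sys.argv[1]); r0,r1=int(sys.argv[2]),int(sys.argv[3])
V,U=np.mgrid[0:400,0:640]; W=unproj(c,U,V,d); Z=W[...,2]
M=(abs(Z-30)<4)&(W[...,0]>530)&(W[...,0]<720)&(W[...,1]>90)&(W[...,1]<150)&(U>200)&(U<450)
M=cv2.morphologyEx(M.astype(np.uint8),cv2.MORPH_OPEN,np.ones((3,3)))>0
e=np.array([.9957,.093]);n=np.array([-.093,.9957])
le=[];re=[]
for v in range(r0,r1):
    uu=np.where(M[v])[0]
    le.append((uu.min()-.5,v)); re.append((uu.max()+.5,v))
a=[]
for q in (le,re):
    q=np.array(q);X=onplane(c,q[:,0],q[:,1],30)[:,:2]@e; a.append(np.median(X)); print('end',np.median(X),X.std())
lo,hi=np.array(le)[:,0].max()+4,np.array(re)[:,0].min()-4
b=[];f=[]
for u in range(int(lo),int(hi)):
    vv=np.where(M[:,u])[0]
    b.append((u,vv.min()-.5)); f.append((u,vv.max()+.5))
q=np.array(b);X=onplane(c,q[:,0],q[:,1],30)[:,:2];B=np.median(X@n);print('back n',B,(X@n).std(),'slope',np.polyfit(X@e,X@n,1)[0])
q=np.array(f);X=onplane(c,q[:,0],q[:,1],30)[:,:2]@n;F=np.percentile(X,10);print('front n',F)
h=np.mean(a)*e+(B-13)*n; print('len',a[1]-a[0],'width',B-F,'hole nominal',h)
s=monitor.get_state();T=rot(s['tool_rot'])
pin=(s['eef_pos']+T@[1.0,-2.43,0])[:2]; print('pin nominal',pin.round(1),'move world',(h-pin).round(1),'move tool mm',(T.T@[*(h-pin),0]).round(1))
E
python3 shoe.py w9 203 233; python3 shoe.py w2 102 122
```

```text
end 568.7023989331127 0.22539736274570163
end 668.4900943804178 0.19314262702766072
end 568.6506267075408 0.13097623517824586
end 668.9613279286286 0.736447509863999Traceback (most recent call last):
  File "shoe.py", line 19, in <module>
    b.append((u,vv.min()-.5)); f.append((u,vv.max()+.5))
                ~~~~~~^^
    return umr_minimum(a, axis, None, out, keepdims, initial, where)
ValueError: zero-size array to reduction operation minimum which has no identity
Traceback (most recent call last):
  File "shoe.py", line 19, in <module>
    b.append((u,vv.min()-.5)); f.append((u,vv.max()+.5))
                ~~~~~~^^
ValueError: zero-size array to reduction operation minimum which has no identity
```

```bash
sed -i 's/^    vv=np.where(M\[:,u\])\[0\]/    vv=np.where(M[:,u])[0]\n    if len(vv)<20: continue/' shoe.py; python3 shoe.py w9 203 233; python3 shoe.py w2 102 122
```

```text
end 568.7023989331127 0.22539736274570163
end 668.4900943804178 0.19314262702766072
back n 84.51500799804536 0.2819804814441519 slope -0.005511141332750595
front n 57.04827941858975
len 99.78769544730505 width 27.466728579455612 hole nominal [609.28538705 128.7369444 ]
pin nominal [621.9 123.5] move world [-12.6   5.2] move tool mm [  6.3 -12.1  -0. ]
end 568.6506267075408 0.13097623517824586
end 668.9613279286286 0.736447509863999
back n 82.74942680367721 0.31908901155506125 slope -0.00047677209547269516
front n 57.4711755153831
len 100.31070122108781 width 25.278251288294108 hole nominal [609.65841492 126.99846016]
pin nominal [621.9 123.5] move world [-12.3   3.5] move tool mm [  4.5 -11.9  -0. ]
```

>>> step_arm(deltas=[[1.5,0.13,-0.3,0,0,0,0],[1.5,0.26,-0.6,0,0,0,0],[1.5,0.39,-0.9,0,0,0,0],[1.5,0.52,-1.21,0,0,0,0],[1.5,0.52,-1.21,0,0,0,0],[1.5,0.52,-1.21,0,0,0,0]], newtons=50)

```text
time: 10.6
eef_pos: [611.6, 127.0, 235.7]
tool_rot: [0.0, 0.676, 0.737, -0.0]
force: [-0.3, -0.2, -0.5]
width: 16.6
```

```bash
python3 w.py w10; python3 shoe.py w10 208 233;python3 g.py 624.8 123.3 240 95
```

```text
10.65 [611.7 126.9 235.6] 16.48576350257936
end 568.8959128430268 0.28463431919465204
end 668.647562065976 0.19171654193991142
back n 84.52143406849264 0.30852202172509957 slope -0.003391869141141289
front n 56.86261844890452
len 99.75164922294914 width 27.65881561958812 hole nominal [609.45952562 128.75966349]
pin nominal [609.2 127.7] move world [0.3 1.1] move tool mm [ 1.   0.3 -0. ]
t 10.65 pos [611.7 126.9 235.6] yaw 95.0 F [-0.2  0.2 -0.8] w 16.5 q [-0.51  0.62  0.43  1.53 -0.28  1.05  0.07]
shift cm [-0.47  1.27 -0.43] | 1.4 turn [ 0.  0. -0.]
```

View pics/w10.png

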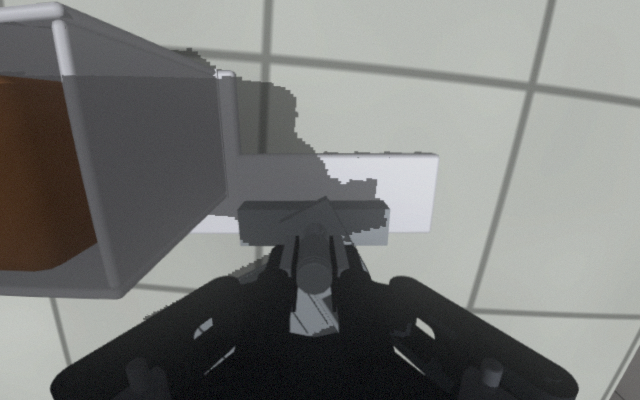

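>>> step_arm(deltas=[[1.5,0,0,0.1,0,0,0],[1.5,0,0,0.2,0,0,0],[1.5,0,0,0.3,0,0,0],[1.5,0,0,0.4,0,0,0],[1.5,0,0,0.4,0,0,0]])

```text
time: 11.15
eef_pos: [611.6, 126.9, 231.4]
tool_rot: [0.0, 0.676, 0.737, -0.0]
force: [-0.3, 0.4, -0.3]
width: 16.4
```

>>> step_arm(deltas=[[1.5,0,0,0.15,0,0,0],[1.5,0,0,0.3,0,0,0],[1.5,0,0,0.45,0,0,0],[1.5,0,0,0.45,0,0,0]])

```text
time: 11.55
eef_pos: [611.5, 126.9, 226.5]
tool_rot: [0.0, 0.676, 0.737, -0.001]
force: [0.8, 0.7, -0.0]
width: 16.8
```

>>> step_arm(deltas=[[1.5,0,0,0.2,0,0,0],[1.5,0,0,0.4,0,0,0],[1.5,0,0,0.6,0,0,0],[1.5,0,0,0.75,0,0,0],[1.5,0,0,0.85,0,0,0],[1.5,0,0,0.85,0,0,0]])

```text
time: 12.15
eef_pos: [611.5, 126.8, 217.9]
tool_rot: [0.0, 0.676, 0.737, -0.001]
force: [-0.5, -0.7, 0.1]
width: 16.8
```

```bash
python3 w.py w11
python3 - <<'E'
from b import *
p,d,c=L('w11')
s=monitor.get_state();print(s['force'])
q=cv2.resize(p[180:330,230:430],(800,600),interpolation=cv2.INTER_CUBIC)[:,:,::-1]
cv2.imwrite('pics/w11c.png',np.clip(q.astype(float)*2,0,255).astype(np.uint8))
V,U=np.mgrid[0:400,0:640]; W=unproj(c,U,V,d)
print(W[225:300:3,316].round(0)[:, 1:].tolist())
E
```

```text
12.2 [611.5 126.9 218. ] 16.299407873468052
[0.42070502 0.02175788 0.22027932]
[[140.0, 39.0], [138.0, 39.0], [137.0, 40.0], [136.0, 42.0], [136.0, 46.0], [136.0, 50.0], [136.0, 54.0], [136.0, 58.0], [136.0, 60.0], [137.0, 65.0], [136.0, 67.0], [136.0, 69.0], [136.0, 72.0], [135.0, 74.0], [134.0, 74.0], [132.0, 74.0], [131.0, 75.0], [129.0, 74.0], [128.0, 75.0], [126.0, 74.0], [125.0, 75.0], [122.0, 73.0], [121.0, 74.0], [119.0, 73.0], [94.0, 40.0]]
```

View pics/w11c.png

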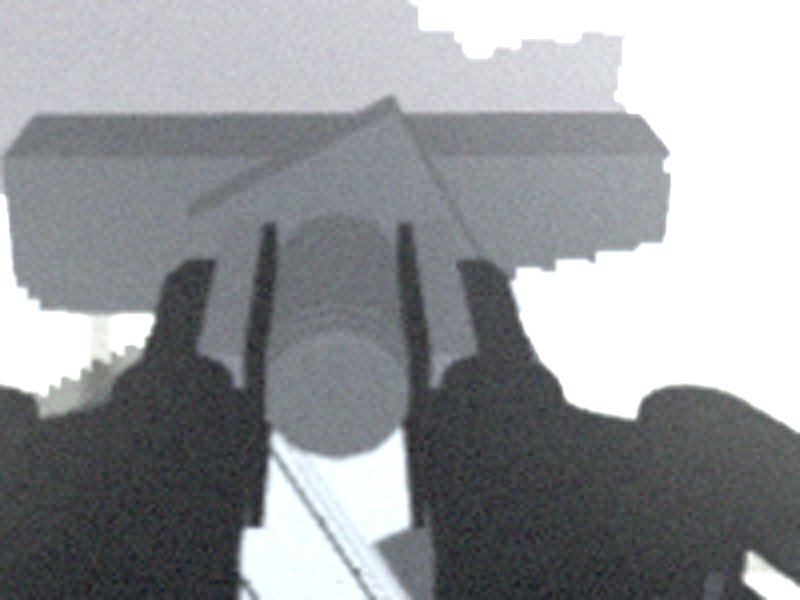

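>>> step_arm(deltas=[[1.5,0,0,0.05,0,0,0],[1.5,0,0,0.1,0,0,0],[1.5,0,0,0.13,0,0,0],[1.5,0,0,0.13,0,0,0]])

```text
time: 12.6
eef_pos: [611.5, 126.8, 217.0]
tool_rot: [0.0, 0.676, 0.737, -0.0]
force: [-1.5, -0.7, 2.6]
width: 16.6
```

>>> step_arm(deltas=[[2.2,0,0,0.1,0,0,0],[3.5,0,0,0.1,0,0,0],[3.5,0,0,0.1,0,0,0],[3.5,0,0,0.1,0,0,0],[3.5,0,0,-2,0,0,0],[3.5,0,0,-5,0,0,0],[3.5,0,0,-8,0,0,0],[3.5,0,0,-8.5,0,0,0],[3.5,0,0,-8.5,0,0,0]])

```text
time: 13.5
eef_pos: [612.0, 126.9, 303.3]
tool_rot: [0.001, 0.676, 0.737, 0.001]
force: [-0.4, 0.2, -0.2]
width: 35.3
```

```bash
python3 w.py w12
```

```text
13.55 [611.3 126.9 301.6] 34.97600458845319
```

View pics/w12.png

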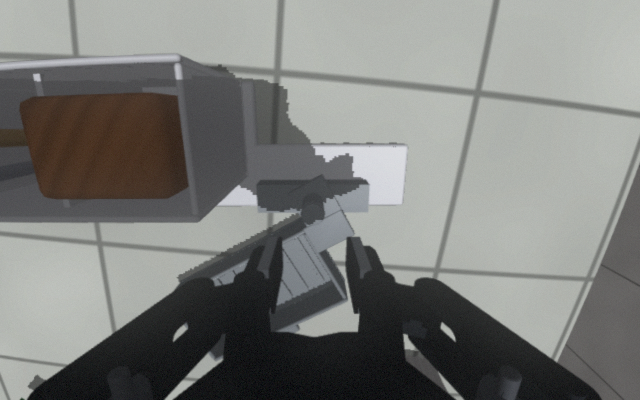

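```bash
python3 g.py 580 20 360 95
```

```text
t 13.55 pos [611.3 126.9 301.6] yaw 95.0 F [ 0.1 -0.4  0.3] w 35.0 q [-0.53  0.56  0.45  1.46 -0.25  1.18  0.04]
shift cm [-10.39  -4.05  -5.83] | 12.6 turn [-0.  0. -0.]
```

>>> step_arm(deltas=[[3.5,-3,-1,-2,0,0,0],[1,-6.5,-2.5,-4,0,0,0],[1,-9.5,-3.7,-5.8,0,0,0],[1,-10.4,-4,-5.8,0,0,0],[1,-10.4,-4,-5.8,0,0,0],[1,-10.4,-4,-5.8,0,0,0]])

```text
time: 14.15
eef_pos: [580.3, 21.9, 357.7]
tool_rot: [-0.002, 0.675, 0.738, -0.001]
force: [-0.1, 0.6, 0.4]
width: 10.0
```

```bash
python3 w.py w13
```

```text
14.2 [580.4  22.5 357.7] 10.160371731514282
```

View pics/w13.png

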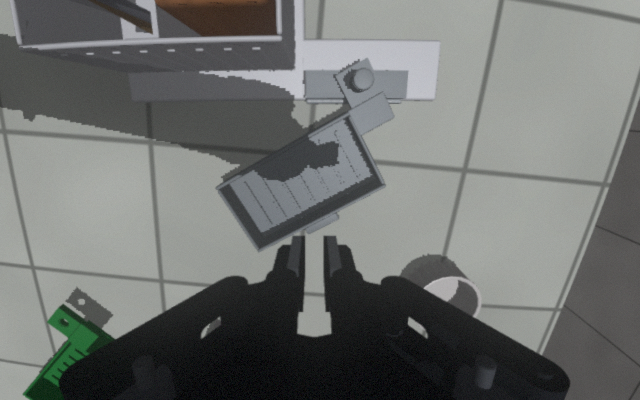

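Run:
```python
from b import *
p,d,c=L('w13')
V,U=np.mgrid[0:400,0:640]; W=unproj(c,U,V,d)
pm=(W[...,2]>66)&(W[...,2]<82)&(abs(U-362)<25)&(abs(V-78)<25); print('pin top z',W[pm][:,2].mean(),np.median(W[pm],0))
h=np.median(W[pm],0)[:2]
for n,(u,v) in dict(inn=(348,112),inf=(218,187),ouf=(262,249),oun=(384,184)).items(): print(n,onplane(c,np.array(u),np.array(v),39).round(0))
a=onplane(c,np.array([384.,348]),np.array([184.,112]),39);b=onplane(c,np.array([262.,218]),np.array([249.,187]),39)
for k in (0,1):
    v=(b-a)[k]; th=np.degrees(np.arctan2(v[1],v[0]));print(np.linalg.norm(v),th, 'open deg',(th+174.7+180)%360-180)
```

```text
pin top z 72.61785262352517 [608.82107269 126.91980985  72.8374672 ]
inn [603. 100.  39.]
inf [476.  13.  39.]
ouf [525. -55.  39.]
oun [650.  32.  39.]
151.55719202635547 -145.1668865418805 open deg 29.533113458119487
154.14219620540266 -145.55131513916342 open deg 29.148684860836568
```

```bash
cat > arc.py <<'E'
from g import *
H=np.array([611.5,126.9])
def P(open_deg,r,yy=145):
    a=np.radians(5.34+180+open_deg); u=np.array([np.cos(a),np.sin(a)]); o=np.array([-u[1],u[0]]); return H+yy*u+(105+r)*o
if __name__=='__main__':
    print(P(29.5,0),P(0,0))
    q=P(29.5,35); print(q)
    for z in (260,185): print(delta([*q,z],95.3)[1].round(2),delta([*q,z],95.3)[2].round(1))
    for th in np.arange(29.5,-0.1,-2.95):
        r=11*np.cos(np.radians(th))+15*np.sin(np.radians(th))
        print(round(th,1),P(th,r).round(1),(delta([*P(th,r),185],95.3)[1]-delta([*q,185],95.3)[1]).round(2))
E
python3 arc.py
```

```text
[552.47626989 -42.1153818 ] [476.90120428   8.86117507]
[572.47130434 -70.84165195]
[-9.24 -1.58  9.77] [-0.2 -0.1 -0.2]
[-9.25 -1.55 17.27] [-0.2 -0.1 -0.2]
29.5 [562.2 -56. ] [ 1.57 -0.89  0.01]
26.6 [552.6 -52.9] [ 1.96 -1.82  0.01]
23.6 [543.2 -49.2] [ 2.41 -2.72  0.01]
20.7 [534. -45.] [ 2.92 -3.6   0.02]
17.7 [525.  -40.3] [ 3.47 -4.45  0.02]
14.8 [516.4 -35.1] [ 4.06 -5.27  0.03]
11.8 [508.  -29.4] [ 4.71 -6.05  0.03]
8.9 [499.9 -23.2] [ 5.39 -6.8   0.03]
5.9 [492.2 -16.6] [ 6.12 -7.51  0.04]
3.0 [484.8  -9.5] [ 6.89 -8.18  0.04]
0.0 [477.9  -2.1] [ 7.69 -8.8   0.04]
```

>>> step_arm(deltas=[[0,-4,-0.7,2,0,0,0],[0,-8,-1.4,5,0,0,0],[0,-9.25,-1.55,9,-0.2,0,-0.2],[0,-9.25,-1.55,13,-0.2,0,-0.2],[0,-9.25,-1.55,16,-0.2,0,-0.2],[0,-9.25,-1.55,17.1,-0.2,0,-0.2],[0,-9.25,-1.55,17.2,-0.2,0,-0.2],[0,-9.25,-1.55,17.2,-0.2,0,-0.2]])

```text
time: 15.0
eef_pos: [573.4, -70.0, 186.3]
tool_rot: [-0.0, 0.673, 0.74, 0.001]
force: [0.3, 0.2, -0.2]
width: 0.0
```

```bash
python3 w.py w14; python3 g.py 572.5 -70.8 185 95.3
```

```text
15.05 [573.7 -70.4 187.1] -0.09981926666548119
t 15.05 pos [573.7 -70.4 187.1] yaw 95.4 F [-0.1 -0.3  0.4] w -0.1 q [-0.22  0.61  0.45  1.71 -0.32  0.9   0.45]
shift cm [-0.03 -0.13  0.21] | 0.2 turn [ 0.1 -0.   0.1]
```

View pics/w14.png

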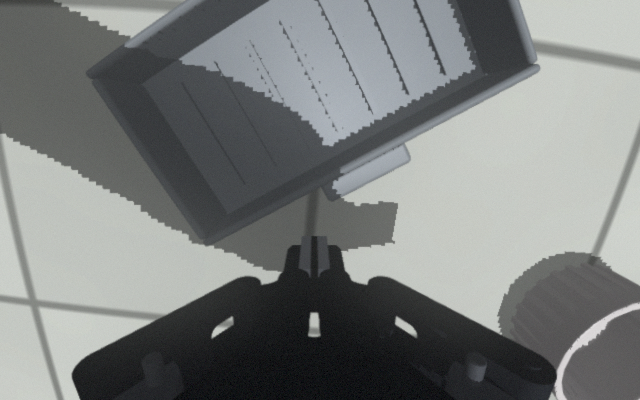

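>>> step_arm(deltas=[[0,0.8,-0.6,0.2,0,0,0],[0,1.4,-1.0,0.2,0,0,0],[0,1.7,-1.45,0.2,0,0,0],[0,1.93,-1.95,0.2,0,0,0],[0,2.15,-2.4,0.2,0,0,0],[0,2.38,-2.85,0.2,0,0,0],[0,2.63,-3.3,0.2,0,0,0],[0,2.89,-3.73,0.2,0,0,0],[0,3.16,-4.15,0.2,0,0,0],[0,3.44,-4.58,0.2,0,0,0],[0,3.73,-5.0,0.2,0,0,0],[0,4.03,-5.4,0.2,0,0,0],[0,4.35,-5.8,0.2,0,0,0],[0,4.68,-6.18,0.2,0,0,0],[0,5.02,-6.56,0.2,0,0,0],[0,5.36,-6.93,0.2,0,0,0]])

```text
time: 16.65
eef_pos: [499.3, -23.3, 185.0]
tool_rot: [0.001, 0.673, 0.74, 0.001]
force: [0.6, -0.4, 0.9]
width: 0.2
```

```bash
python3 w.py w15; python3 g.py 477.9 -2.1 185 95.3
```

```text
16.7 [498.6 -22.7 184.8] -0.09552005938354875
t 16.7 pos [498.6 -22.7 184.8] yaw 95.5 F [ 0.1 -1.  -0.3] w -0.1 q [-0.34  0.48  0.46  1.93 -0.3   0.79  0.37]
shift cm [ 2.24 -1.87 -0.02] | 2.9 turn [ 0.1 -0.1  0.2]
```

View pics/w15.png

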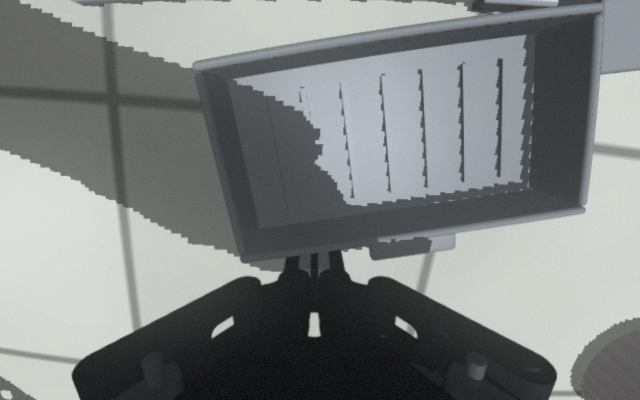

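>>> step_arm(deltas=[[0,0.35,-0.35,0,0,0,0],[0,0.72,-0.7,0,0,0,0],[0,1.08,-1.0,0,0,0,0],[0,1.45,-1.3,0,0,0,0],[0,1.8,-1.55,0,0,0,0],[0,1.8,-1.55,0,0,0,0],[0,1.8,-1.55,0,0,0,0]])

```text
time: 17.4
eef_pos: [481.2, -5.8, 184.7]
tool_rot: [-0.001, 0.672, 0.74, 0.001]
force: [0.6, 0.3, 0.1]
width: -0.1
```

```bash
python3 w.py w16; python3 g.py 477.9 -2.1 185 95.3
python3 - <<'E'
from h import *
p,d=snap('scene','s1.png'); cv2.imwrite('pics/s1c.png',cv2.resize(p[150:280,290:430],(646,600),interpolation=cv2.INTER_CUBIC)[:,:,::-1])
E
```

```text
17.45 [481.3  -6.  184.7] 0.17877886922146455
t 17.45 pos [481.3  -6.  184.7] yaw 95.5 F [-0.3  0.2  0.3] w 0.2 q [-0.39  0.45  0.46  1.98 -0.29  0.77  0.34]
shift cm [ 0.42 -0.3  -0.03] | 0.5 turn [ 0.  -0.1  0.2]
```

View pics/w16.png

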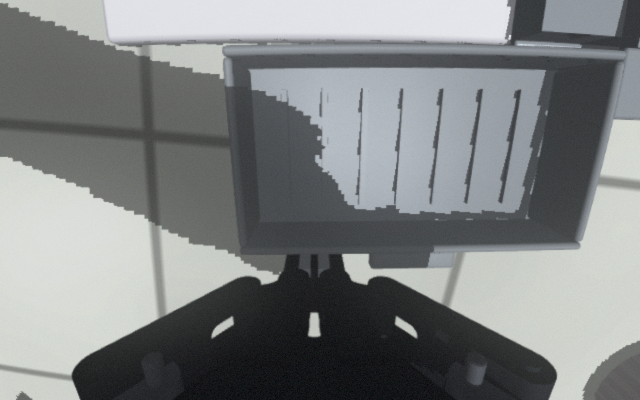

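View pics/s1c.png

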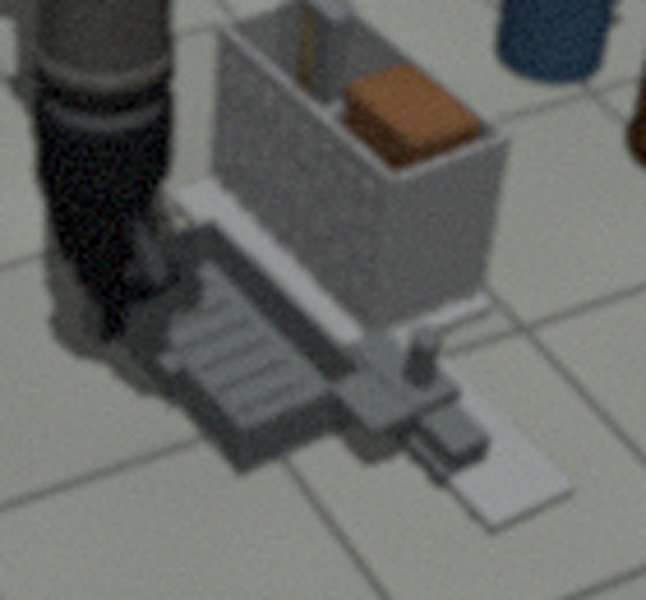

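```bash
cat > shut.py <<'E'
from b import *
import sys
p,d,c=L(sys.argv[1])
V,U=np.mgrid[0:400,0:640]; W=unproj(c,U,V,d); Z=W[...,2]
e=np.array([.9957,.093]);n=np.array([-.093,.9957])
E=W[...,:2]@e; N=W[...,:2]@n
def ln(pts,z):
    q=np.array(pts);X=onplane(c,q[:,0],q[:,1],z)[:,:2]; a,b=X@e,X@n
    k=np.ones(len(a),bool)
    for _ in range(5):
        f=np.polyfit(a[k],b[k],1); r=b-np.polyval(f,a); k=abs(r)<max(.6,1.5*np.std(r[k]))
    return np.degrees(np.arctan(f[0])).round(2),np.polyval(f,[450,600]).round(1),k.sum(),(a.min().round(),a.max().round())
# wall top +x side outer edge: per column first pixel from top with z>35 & z<43 within N range
m=(abs(Z-39)<3)&(N>-80)&(N<75)&(E>425)&(E<595)
inn=[];out=[]
for u in range(640):
    vv=np.where(m[:,u])[0]
    if len(vv)>2: inn.append((u,vv.min()-.5)); out.append((u,vv.max()+.5))
print('tray inner edge',ln(inn,39)); print('tray outer edge',ln(out,39))
f=(abs(Z-10)<3)&(N>45)&(N<85)
ft=[]
for u in range(640):
    vv=np.where(f[:,u])[0]
    if len(vv)>3: ft.append((u,vv.max()+.5))
print('foot edge',ln(ft,10))
E
python3 shut.py w16
```

```text
tray inner edge (np.float64(0.77), array([48.1, 50.1]), np.int64(392), (np.float64(442.0), np.float64(595.0)))
tray outer edge (np.float64(2.03), array([-40.8, -35.4]), np.int64(219), (np.float64(442.0), np.float64(595.0)))
foot edge (np.float64(-4.12), array([53.2, 42.4]), np.int64(206), (np.float64(379.0), np.float64(601.0)))
```

>>> step_arm(deltas=[[0,0.15,-0.1,0,0,0,0],[0,0.3,-0.2,0,0,0,0],[0,0.4,-0.3,0,0,0,0],[0,0.4,-0.3,0,0,0,0],[0,0.4,-0.3,0,0,0,0]])

```text
time: 18.0
eef_pos: [478.0, -2.4, 184.8]
tool_rot: [-0.001, 0.673, 0.74, 0.001]
force: [0.7, -0.8, 0.4]
width: -0.0
```

```bash
python3 w.py w17; python3 shut.py w17;python3 g.py 477.9 -2.1 185 95.3
```

```text
18.05 [478.   -2.4 184.8] -0.21081127040424974
tray inner edge (np.float64(-0.42), array([51.7, 50.6]), np.int64(389), (np.float64(442.0), np.float64(595.0)))
tray outer edge (np.float64(0.65), array([-36.5, -34.8]), np.int64(217), (np.float64(441.0), np.float64(596.0)))
foot edge (np.float64(-3.57), array([53. , 43.7]), np.int64(221), (np.float64(379.0), np.float64(600.0)))
t 18.05 pos [478.   -2.4 184.8] yaw 95.5 F [-0.4 -0.4 -0. ] w -0.2 q [-0.4   0.45  0.46  1.99 -0.28  0.77  0.33]
shift cm [ 0.03 -0.   -0.02] | 0.0 turn [ 0.  -0.1  0.2]
```

View pics/w17.png

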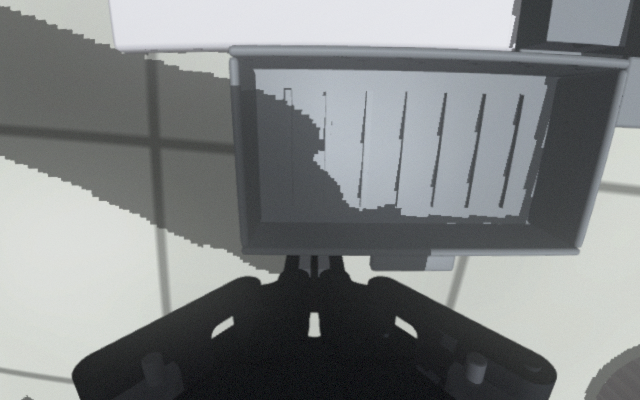

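>>> step_arm(deltas=[[0,-1,0,0,0,0,0],[0,-3,0,0,0,0,0],[0,-5,0,-2,0,0,0],[0,-5,1.5,-6,0,0,0],[0,-4,3.5,-10,0,0,0],[0,-2,6,-14,0,0,0],[0,0,7.5,-17,0,0,0],[0,0,7.5,-17,0,0,0],[0,0,7.5,-17,0,0,0]])

```text
time: 18.95
eef_pos: [552.7, 4.3, 355.0]
tool_rot: [-0.0, 0.672, 0.74, 0.001]
force: [-1.1, -1.9, -0.1]
width: 0.1
```

```bash
python3 w.py w18; python3 shut.py w18
```

```text
19.0 [551.9   3.4 353.9] 0.2617575055785429
tray inner edge (np.float64(-0.3), array([51.8, 51. ]), np.int64(161), (np.float64(442.0), np.float64(594.0)))
tray outer edge (np.float64(-0.49), array([-34.2, -35.4]), np.int64(102), (np.float64(441.0), np.float64(594.0)))
foot edge (np.float64(0.01), array([56.4, 56.4]), np.int64(118), (np.float64(378.0), np.float64(707.0)))
```

View pics/w18.png

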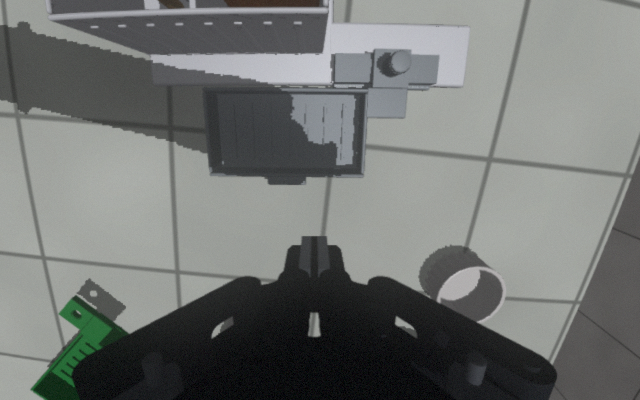

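```bash
python3 g.py 566.5 -32.4 186 95.3; python3 g.py 562.8 7.4 186 95.3
```

```text
t 19.0 pos [551.9   3.4 353.9] yaw 95.4 F [ 0.6 -0.1  0.2] w 0.3 q [-0.42  0.37  0.51  1.6  -0.19  1.22  0.23]
shift cm [-3.73  1.15 16.78] | 17.2 turn [-0.1 -0.1  0.1]
t 19.0 pos [551.9   3.4 353.9] yaw 95.4 F [ 0.6 -0.1  0.2] w 0.3 q [-0.42  0.37  0.51  1.6  -0.19  1.22  0.23]
shift cm [ 0.27  1.16 16.79] | 16.8 turn [-0.1 -0.1  0.1]
```

>>> step_arm(deltas=[[0,-2,0.6,2,0,0,0],[0,-3.7,1.15,5,0,0,0],[0,-3.7,1.15,9,0,0,0],[0,-3.7,1.15,13,0,0,0],[0,-3.7,1.15,16,0,0,0],[0,-3.7,1.15,16.8,0,0,0],[0,-2.5,1.15,16.8,0,0,0],[0,-1.2,1.15,16.8,0,0,0],[0,-0.5,1.15,16.8,0,0,0],[0,-0.1,1.15,16.8,0,0,0],[0,0.1,1.15,16.8,0,0,0],[0,0.25,1.15,16.8,0,0,0],[0,0.25,1.15,16.8,0,0,0]])

```text
time: 20.3
eef_pos: [563.3, 6.3, 186.6]
tool_rot: [0.0, 0.673, 0.739, 0.0]
force: [0.8, -2.7, 1.5]
width: 0.1
```

```bash
python3 w.py w19; python3 shut.py w19; python3 g.py 562.8 7.4 186 95.3
```

```text
20.35 [563.2   6.3 186.4] -0.22349338839863842
tray inner edge (np.float64(-0.1), array([52.1, 51.8]), np.int64(388), (np.float64(442.0), np.float64(595.0)))
tray outer edge (np.float64(-1.04), array([-34. , -36.8]), np.int64(213), (np.float64(441.0), np.float64(595.0)))
foot edge (np.float64(2.2), array([46. , 51.7]), np.int64(230), (np.float64(401.0), np.float64(706.0)))
t 20.35 pos [563.2   6.3 186.4] yaw 95.4 F [ 0.2 -2.8  1. ] w -0.2 q [-0.37  0.59  0.45  1.75 -0.32  0.88  0.32]
shift cm [ 0.12 -0.03  0.04] | 0.1 turn [-0.  -0.   0.1]
```

>>> step_arm(deltas=[[0,0.1,0,0,0,0,0],[0,0.2,0,0,0,0,0],[0,0.25,0,0,0,0,0],[0,0.25,0,0,0,0,0]])

```text
time: 20.75
eef_pos: [562.9, 8.5, 186.3]
tool_rot: [-0.0, 0.673, 0.739, -0.0]
force: [0.3, -2.3, 1.3]
width: 0.0
```

```bash
python3 w.py w20; python3 shut.py w20; python3 g.py 562.8 7.4 186 95.3
```

```text
20.8 [562.9   8.5 186.3] -0.006138368858205975
tray inner edge (np.float64(0.37), array([53.3, 54.3]), np.int64(389), (np.float64(441.0), np.float64(595.0)))
tray outer edge (np.float64(-0.76), array([-32.4, -34.4]), np.int64(214), (np.float64(441.0), np.float64(595.0)))
foot edge (np.float64(1.76), array([48.1, 52.7]), np.int64(226), (np.float64(401.0), np.float64(706.0)))
t 20.8 pos [562.9   8.5 186.3] yaw 95.3 F [ 1.5 -3.4  1.6] w -0.0 q [-0.37  0.59  0.45  1.75 -0.32  0.88  0.31]
shift cm [-0.1  -0.02  0.03] | 0.1 turn [-0.  0.  0.]
```

Now parallel, about 2–3 mm off the lip. Back away and verify.

>>> step_arm(deltas=[[0,-1,0,0,0,0,0],[0,-3,0,0,0,0,0],[0,-5,0,-2,0,0,0],[0,-5,0,-6,0,0,0],[0,-4,0,-10,0,0,0],[0,-2,-1,-14,0,0,0],[0,0,-1,-17,0,0,0],[0,0,-1,-17,0,0,0],[0,0,-1,-17,0,0,0]])

```text
time: 21.7
eef_pos: [552.8, 8.4, 356.4]
tool_rot: [-0.001, 0.673, 0.74, 0.0]
force: [-1.0, -1.8, -0.3]
width: 0.5
```

```bash
python3 w.py w21; python3 shut.py w21
python3 - <<'E'
from b import *
p,d,c=L('w21');V,U=np.mgrid[0:400,0:640]; W=unproj(c,U,V,d)
m=(abs(W[...,0]-609)<15)&(abs(W[...,1]-127)<15)&(W[...,2]>64)&(W[...,2]<84); print('pin top',np.median(W[m],0),m.sum())
snap('scene','s2.png');snap('side','d2.png')
E
```

```text
21.75 [552.4   7.5 355.3] 0.19811665454719563
tray inner edge (np.float64(0.09), array([54.1, 54.3]), np.int64(158), (np.float64(441.0), np.float64(595.0)))
tray outer edge (np.float64(0.13), array([-32.7, -32.3]), np.int64(108), (np.float64(440.0), np.float64(595.0)))
foot edge (np.float64(-0.38), array([53.4, 52.4]), np.int64(204), (np.float64(378.0), np.float64(706.0)))
pin top [607.79994565 128.56653733  72.98624487] 448
```

View pics/w21.png

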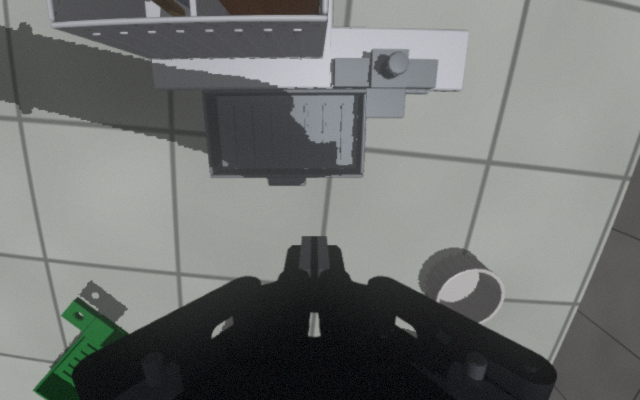

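View pics/s2.png

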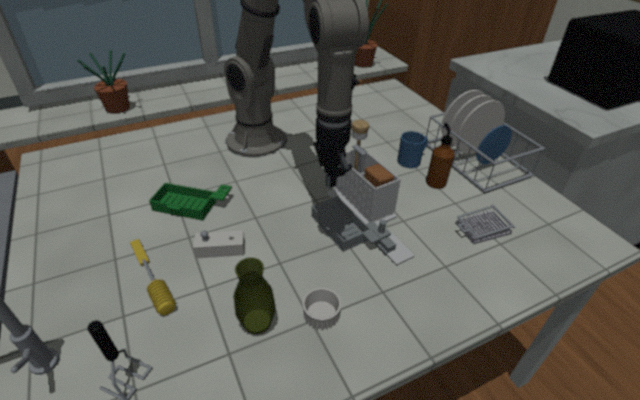

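Tray is parallel to within 0.1°, its inner edge about 2 mm off the lip (nominal n 54.2 against 56.4). The pin top reads 73 mm, so the head is seated, and the bystanders are where they were.

```bash
python3 -c "
from rig import env
print(env.close_job())"
```

```text
the job is handed in; nothing more can be done
None
```

The hinge pin is threaded through the ear and the shoe with its head seated, and the tray is swung shut along the caddy's foot. I let go, backed off and handed the job in at about 22 s.

- **Pin:** I took it from the stand and lowered it into the ear. I dragged ear and tray about 13 mm to where the shoe's visible ends put the hidden hole, then lowered it straight in. Force stayed under 1 N going in, with about 3 N as the head sat down. The last reading of the head's top was 73 mm above the sill, which is what a seated head should give.
- **Tray:** I pushed it shut with the closed fingers. The first result was slightly over-closed, by 0.3 to 0.5°, and stood about 5 mm off the lip. I nudged it in near the hinge end.
- **Last checks:** The final wrist picture shows the tray parallel to the foot within about 0.1°, with the gap to the lip about 2 mm. That gap compares the tray edge with the foot edge measured in an earlier, clearer picture. In the final picture itself the foot-edge fit disagreed (-0.4°, and 1–2 mm short of the tray edge), probably because the tray hides part of the edge.
- **Bystanders:** The arm made no planned contact with the vase, ramekin, brush, egg slicer, stopper or green look-alike. They look unmoved in the final pictures, judged by eye.

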